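# Put the check weights away after checking the pocket balance

### The arm

A 6-joint arm with a two-finger parallel gripper is mounted at the origin on a cart in front of the work surface, level with it; the furniture and walls round the work are solid. World frame = base frame: x ahead of the robot, y to its left, z up, the work surface at z = 0. Lengths are in m, angles in rad, forces in N, time in s.
With the tool pointing down it reaches from about 0.35 to 0.975 m from the base axis. Payload 4.9 kg.
Tool frame: the origin (TCP) lies at the very end of the fingers, on their centre line; the grasp point (between the pads) lies 19 mm behind it; z points along the fingers, y is the line along which they close (so a half turn about z gives the same grasp; the last joint's range is limited). The gripper opens to 85 mm and grips with 20 to 120 N. Pads are 22 mm wide; open, the fingers measure 114 mm over their backs; the gripper's body (76 mm by 85 mm) begins 54 mm behind the grasp point. The pads swing forward as they close: fully open they stand 13 mm farther back than shut.
Start: joints at [0.99, 0.053, 1.613, -0, 1.476, -0.119], TCP at [0.278, 0.56, 0.231] pointing down, gripper open.
Joint ranges: [-3.01, 3.01], [-1.01, 2.22], [0.06, 2.58], [-1.02, 4.17], [0.09, 2.62], [-3.14, 3.14]. Speed limits (rad/s): [2.57, 2.57, 3.14, 3.14, 3.14, 3.14].

### API

Orientations are given as a rotation vector (axis times angle).
In Python, from station import get_obs, get_image, finish_job gives the robot as it stands. The module is installed in compiled form; this text tells all that it offers.
- The arm moves only by the tool carry_out, never from a script. Its argument "rows" is a list of rows, each a list of 7 numbers: the turn, a rotation vector about the tool's x, y, z as a fraction of full scale, then the shift along the tool's x, y, z as a fraction of full scale, then the closure, from -1 (fully open) to 1 (shut). A call has 1 to 5 rows; each row is the pose to reach, as a shift and turn from the pose commanded when the call began, along the tool's axes at that moment, turning the shorter way round; what a row does not reach only later rows make up. Full scale, the value 1, is 300 mm for a shift and pi rad for a turn. A row lasts 1/10 s, in which the tool goes at most 50 mm and 8.59 degrees, less where a joint would pass 70% of its speed; a pose out of reach is approached as far as the arm can. A call with a number of a shift or a turn outside -1 to 1 is refused whole. A call with a gripper value outside its range is refused whole. The fingers move at their own pace and stop on an object; "force" is the grip in N (left out, the last holds). Time passes only in rows, so rows that repeat a pose let the fingers close. It gives the time, the measured TCP pose, the force, the opening and the grip force at its end, in the units of the state.
- get_obs(): the state, without advancing time (a new reading comes with each control period).
- get_image(name): name is "scene" or "top"; returns a dict with "img" (400x640x3 uint8, blue, green, red), "mtx" (3x3 intrinsics, pixels), "D" ([k1, k2, p1, p2, k3] as OpenCV has them; the pictures are not rectified), "R" (3x3) and "t" (3): a world point X has camera coordinates R X + t. Camera axes: x right, y down, z forward; pixel columns grow to the right and rows downward; lengths in m; the calibration is good to about 2 mm. A picture is of the moment at which its call begins. There is no depth.
- finish_job(): hands the job in; it is judged then, once.
The state is a dict: "t": time; "q": joint angles; "dq": joint speeds; "effort": joint torques, N m; "tool_pos": TCP position; "tool_rot": TCP orientation; "contact_force": force on the tool from outside, world axes, zero at the start; "wrist_torque": the same for the moment, N m; "opening": finger opening in m; "grip_force": force on a finger pad.
Only numpy, scipy, OpenCV 4.12 (cv2) and the standard library are available. Lean on these libraries where they do the work, as an engineer would, in place of code of your own. Each camera call takes 0.05 s, during which the arm holds its last target. There are 200 camera calls.

### The job

The balance check is finished. Take the pile of steel check weights off the pocket balance one at a time from the top, set each straight into the well of its own case (biggest weight in the biggest case, and so on down by size) so that it sits flat on the felt, without dropping it, and then shut the lid of the balance.

Things in the scene. Friction and masses are not known exactly. Their poses are not given: they have to be found in the camera images.
- weight_500: The largest of four plain round stainless-steel check weights (500 g): upright cylinder 56 mm in diameter, 25 mm high, with flat ends. Starts as the bottom of the pile, standing on the pan of the balance (piled by hand, up to 3 mm off centre). Origin at the centre of its underside, z up.
- weight_200: The second largest of four plain round stainless-steel check weights (200 g): upright cylinder 42 mm in diameter, 22 mm high, with flat ends. Starts as piled on the 56 mm one (piled by hand, up to 3 mm off centre). Origin at the centre of its underside, z up.
- weight_100: The second smallest of four plain round stainless-steel check weights (100 g): upright cylinder 31 mm in diameter, 21 mm high, with flat ends. Starts as piled on the 42 mm one (piled by hand, up to 3 mm off centre). Origin at the centre of its underside, z up.
- weight_50: The smallest of four plain round stainless-steel check weights (50 g): upright cylinder 20 mm in diameter, 20 mm high, with flat ends. Starts as piled on the 31 mm one, the top of the pile (piled by hand, up to 3 mm off centre). Origin at the centre of its underside, z up.
- case_500: The largest of four fixed flat square grey case bases, for the 56 mm weight: 82 x 82 mm, 12 mm high. Round well in the middle, blue felt floor: 65 mm wide, 6 mm deep (floor 6 mm above underside), mouth chamfered out to 71 mm. Its weight stands 19 mm proud: hold it by the upper part so the fingers stay above the rim. The cases swap places between starts. Origin: centre of underside, z up.
- case_200: The second largest of four fixed flat square grey case bases, for the 42 mm weight: 68 x 68 mm, 12 mm high. Round well in the middle, blue felt floor: 51 mm wide, 6 mm deep (floor 6 mm above underside), mouth chamfered out to 57 mm. Its weight stands 16 mm proud: hold it by the upper part so the fingers stay above the rim. The cases swap places between starts. Origin: centre of underside, z up.
- case_100: The second smallest of four fixed flat square grey case bases, for the 31 mm weight: 56 x 56 mm, 12 mm high. Round well in the middle, blue felt floor: 40 mm wide, 6 mm deep (floor 6 mm above underside), mouth chamfered out to 46 mm. Its weight stands 15 mm proud: hold it by the upper part so the fingers stay above the rim. The cases swap places between starts. Origin: centre of underside, z up.
- case_50: The smallest of four fixed flat square grey case bases, for the 20 mm weight: 46 x 46 mm, 12 mm high. Round well in the middle, blue felt floor: 29 mm wide, 6 mm deep (floor 6 mm above underside), mouth chamfered out to 35 mm. Its weight stands 14 mm proud: hold it by the upper part so the fingers stay above the rim. The cases swap places between starts. Origin: centre of underside, z up.
- balance: Black pocket balance, fixed: 126 x 68 mm, flat top with pan and keys 14 mm high. Origin: centre of underside; x points to the hinge edge (away from the robot, turned up to 0.3 rad), z up. Lid: 120 x 68 mm plate, 2 mm thick, hinge line parallel to y at x = +59, z = 16 mm. Clutter (radio, carton, vials, stapler, pens; under 0.1 m high) stands at least 4 cm from the cases, a 0.16 m drawer unit far left.
- balance_lid (a joint): Lid of the balance, in rad: 0 shut flat over the pan, 1.57 upright. Starts at 1.75 to 1.92, leaning back from the pan (free edge 0.13 m high, 20 to 41 mm beyond the hinge). Light and loose (under 1 N at the free edge): stays put near upright, so push it from behind until it leans well over the pan (below about 1.2 rad), then it falls shut by its own weight; the pan must be clear. Shut, its top face lies 23 mm above the worktop.
Things that resemble listed ones, but are neither listed nor needed, are in the scene too. Leave any brown or turquoise look-alike of the weight_500 alone.

How it is judged:
On the way, in this order (a step that is already met when the one before it is completed fails the run):
1. the 20 mm weight sits in its own case (horizontal distance between weight_50 and case_50 below 0.0065 m and z of weight_50 in the frame of case_50 between 0.003 and 0.0085 m and angle between weight_50's own z axis and vertical below 0.08 rad), for 0.2 s.
2. the 31 mm weight sits in its own case (horizontal distance between weight_100 and case_100 below 0.0065 m and z of weight_100 in the frame of case_100 between 0.003 and 0.0085 m and angle between weight_100's own z axis and vertical below 0.08 rad), for 0.2 s.
3. the 42 mm weight sits in its own case (horizontal distance between weight_200 and case_200 below 0.0065 m and z of weight_200 in the frame of case_200 between 0.003 and 0.0085 m and angle between weight_200's own z axis and vertical below 0.08 rad), for 0.2 s.
4. the 56 mm weight sits in its own case (horizontal distance between weight_500 and case_500 below 0.0065 m and z of weight_500 in the frame of case_500 between 0.003 and 0.0085 m and angle between weight_500's own z axis and vertical below 0.08 rad), for 0.2 s.
At the end, for the whole second after the job is handed in: Each weight stands in the well of its own case: within 6.5 mm of the well's axis, its underside on the well floor (3 to 8.5 mm above the underside of the case), upright within 0.08 rad and at rest; the lid of the balance is shut (below 0.06 rad) (all of step 1 and all of step 2 and all of step 3 and all of step 4 and linear speed of each of weight_500, weight_200, weight_100, weight_50 below 0.02 m/s and value of joint balance_lid below 0.06 rad); the robot touches nothing.
It fails at once if the 56 mm weight is dropped or knocked off (out of the fingers and moving faster than 0.6 m/s, a fall of about 18 mm) (contact force between the fingers and weight_500 below 0.01 N and linear speed of weight_500 above 0.6 m/s).
It fails at once if the 42 mm weight is dropped or knocked off (out of the fingers and moving faster than 0.6 m/s, a fall of about 18 mm) (contact force between the fingers and weight_200 below 0.01 N and linear speed of weight_200 above 0.6 m/s).
It fails at once if the 31 mm weight is dropped or knocked off (out of the fingers and moving faster than 0.6 m/s, a fall of about 18 mm) (contact force between the fingers and weight_100 below 0.01 N and linear speed of weight_100 above 0.6 m/s).
It fails at once if the 20 mm weight is dropped or knocked off (out of the fingers and moving faster than 0.6 m/s, a fall of about 18 mm) (contact force between the fingers and weight_50 below 0.01 N and linear speed of weight_50 above 0.6 m/s).
It also fails if it takes over 120 s, if anything falls off the work surface, if the arm or the gripper's body presses on something with over 40 N, if the wrist force passes 120 N, or if a joint passes its speed limit or range.

## Working session

There is one attempt and no reset: what is moved stays moved. The work goes in short steps, Python scripts to look and compute and a tool call to move; the robot and the scene stay as the last step left them, time stands still between calls to the robot, and variables do not carry over. Pictures are saved under pics/ and viewed, at most 14 in all, crops included, and the job is handed in when it is done.

Besides the shell and the picture viewer there is one more tool, called after ">>>" as a command line: name --pt "numbers of a row" for each row, then --argument value for the rest. carry_out: Moves the arm, as the interface text tells. Shift numbers are shares of 300 mm and turn numbers shares of pi rad, none past 1 either way. Its arguments: {"type":"object","properties":{"rows":{"type":"array"},"force":{"type":"number"}},"required":["rows"]}

```bash
mkdir -p pics; ls
cat > h.py <<'E'
import numpy as np, cv2
from station import get_obs,get_image,finish_job
def shot(name,fn=None):
    d=get_image(name)
    if fn: cv2.imwrite('pics/'+fn,d['img'])
    return d
def ray(d,p):
    u=cv2.undistortPoints(np.array([[p]],float),np.array(d['mtx']),np.array(d['D']))[0,0]
    R=np.array(d['R']);t=np.array(d['t']).ravel()
    return -R.T@t, R.T@np.array([u[0],u[1],1.])
def plane(d,p,z):
    o,v=ray(d,p); return o+v*(z-o[2])/v[2]
def proj(d,X):
    X=np.array(X,float).reshape(-1,3)
    return cv2.projectPoints(X,cv2.Rodrigues(np.array(d['R'],float))[0],np.array(d['t'],float),np.array(d['mtx'],float),np.array(d['D'],float))[0].reshape(-1,2)
def tri(d1,p1,d2,p2):
    o1,v1=ray(d1,p1);o2,v2=ray(d2,p2)
    s=np.linalg.lstsq(np.c_[v1,-v2],o2-o1,rcond=None)[0]
    a=o1+s[0]*v1;b=o2+s[1]*v2
    return (a+b)/2,np.linalg.norm(a-b)
E
python3 - <<'E'
from h import *
import pickle
r={}
for n in('scene','top'):
    d=shot(n,n+'0.png');r[n]=d
    R=np.array(d['R']);print(n,-R.T@np.array(d['t']).ravel(),R[2],d['mtx'][0][0])
pickle.dump(r,open('p0.pkl','wb'))
print(get_obs())
E
```

```text
pics
scene [ 0.14515629 -0.7241878   0.45269505] [ 0.38997061  0.81631047 -0.42609875] 447.62040369358505
top [0.43939593 0.0096972  0.9338814 ] [ 0.06358105 -0.0276977  -0.99759225] 389.0904345634536
{'t': 0.1, 'q': array([ 9.90035851e-01,  5.33175523e-02,  1.61415045e+00,  1.76193498e-05,
        1.47599675e+00, -1.18993473e-01]), 'dq': array([-2.42352688e-06, -1.55618774e-03, -2.26036507e-03,  4.55122781e-04,
       -1.34543610e-03, -2.11264736e-03]), 'effort': array([ 4.82367777e-04, -3.94903994e+01, -3.71363139e+01, -1.01491812e-04,
        3.87670836e-03, -1.73906841e-05]), 'tool_pos': array([0.27813914, 0.5590748 , 0.23017312]), 'tool_rot': array([-7.18766421e-01, -3.05758671e+00,  2.75250591e-03]), 'contact_force': array([-0.70585467, -0.19184971, -0.43234653]), 'wrist_torque': array([-0.02212301, -0.00819508,  0.00217669]), 'grip_force': 0.0, 'opening': 0.08523008361353801}
```

View pics/scene0.png

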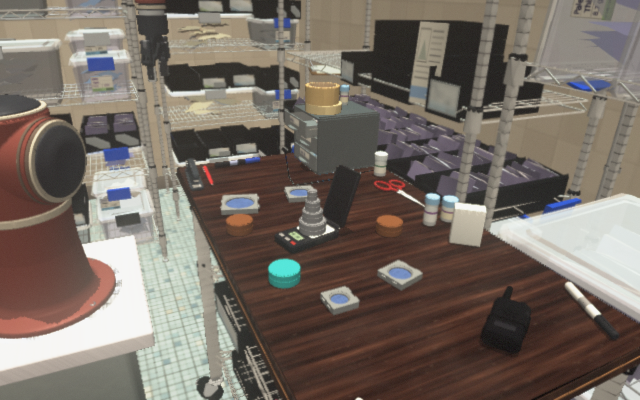

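View pics/top0.png

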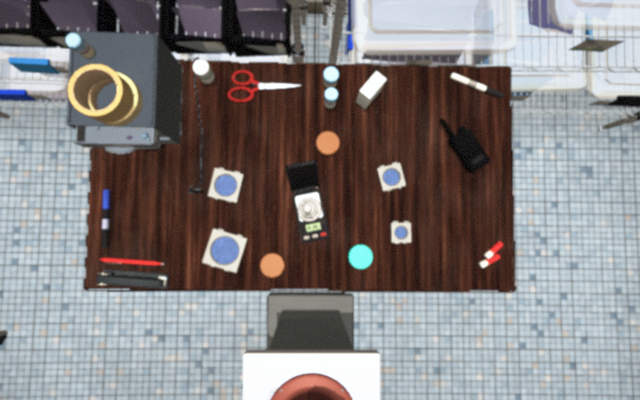

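The scene picture shows blue wells at (240,204), (299,193), (400,272) and (340,299), with the pile at about (313,212) and the lid leaning back at (343,195). In the top picture the wells are at (225,250) biggest, (226,185) second, (391,177) third and (401,233) smallest. The pile is at (309,208). The orange-brown discs at (272,265) and (328,142) and the turquoise disc at (360,257) are look-alikes.

```bash
cat > meas.py <<'E'
from h import *
import pickle
r=pickle.load(open('p0.pkl','rb'))
def blobs(d,roi,ref):
    hsv=cv2.cvtColor(d['img'],cv2.COLOR_BGR2HSV)
    m=cv2.inRange(hsv,(100,70,60),(130,255,255))
    k=np.zeros_like(m);x0,y0,x1,y1=roi;k[y0:y1,x0:x1]=m[y0:y1,x0:x1]
    n,l,s,c=cv2.connectedComponentsWithStats(k)
    out=[]
    for i in range(1,n):
        if s[i,4]>60:
            cs,_=cv2.findContours((l==i).astype('uint8'),0,1)
            e=cv2.fitEllipse(max(cs,key=len)); out.append((s[i,4],c[i],e))
    return out
T=blobs(r['top'],(200,155,430,275),0)
S=blobs(r['scene'],(200,170,440,320),0)
for a,c,e in T:
    P=plane(r['top'],c,.006)
    D=2*np.sqrt(a/np.pi)*(0.93)/389*1000
    print('T',a,c.round(1),P.round(4),'diam',D.round(1),'-> scene',proj(r['scene'],P).round(1))
for a,c,e in S: print('S',a,c.round(1),np.round(e[0],1),plane(r['scene'],c,.006).round(4))
for a,c,e in T:
    P=proj(r['scene'],plane(r['top'],c,.006))[0]
    j=min(S,key=lambda s:np.linalg.norm(s[1]-P))
    print(tri(r['top'],c,r['scene'],j[1]))
a=r['top']['img'][150:260,270:350]; a=cv2.resize(a,None,fx=5,fy=5,interpolation=cv2.INTER_CUBIC)
b=r['scene']['img'][160:260,270:365]; b=cv2.resize(b,None,fx=4,fy=5.5,interpolation=cv2.INTER_CUBIC)
cv2.imwrite('pics/crop0.png',np.hstack([a,b]))
E
python3 meas.py
```

```text
T 186 [390.9 176.8] [ 0.5656 -0.1879  0.006 ] diam 36.8 -> scene [[399.5 274.2]]
T 318 [225.4 184.8] [0.541 0.208 0.006] diam 48.1 -> scene [[299.7 193. ]]
T 92 [400.4 232.2] [ 0.4325 -0.2104  0.006 ] diam 25.9 -> scene [[338.8 300. ]]
T 555 [224.5 250. ] [0.3869 0.2062 0.006 ] diam 63.6 -> scene [[239.2 203.5]]
S 79 [299.  192.3] [299.2 192.4] [0.541  0.2126 0.006 ]
S 190 [239.5 202.7] [239.5 202.7] [0.3888 0.2102 0.006 ]
S 164 [399.4 273. ] [399.4 273. ] [ 0.5676 -0.1846  0.006 ]
S 108 [338.9 298.6] [338.8 298.6] [ 0.4344 -0.2072  0.006 ]
(array([ 0.56535467, -0.18741758,  0.00830286]), np.float64(4.381664224524022e-05))
(array([0.53994062, 0.20786041, 0.00813851]), np.float64(0.0016838900693611357))
(array([ 0.43272024, -0.20990778,  0.00836339]), np.float64(0.0003548294540844877))
(array([0.38731614, 0.20564359, 0.0082545 ]), np.float64(0.00067145209665893))
```

View pics/crop0.png

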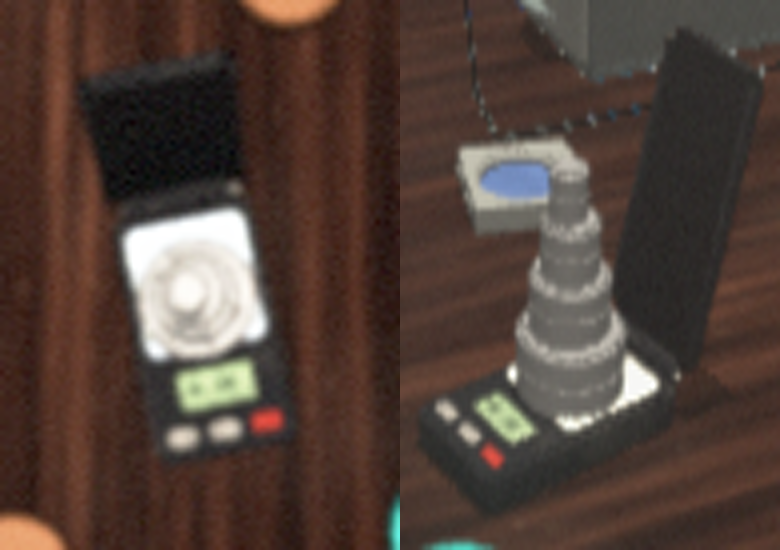

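The crop shows the pile of steel weights on the white pan: top disc at about (307,208) in the top view and (312,191) in the scene view. The smallest case is at (400,232), and the pile is the only steel stack, so the brown and turquoise discs are ruled out. Next I measure the pile axis.

```bash
cat > pile.py <<'E'
from h import *
import pickle
r=pickle.load(open('p0.pkl','rb'))
t,s=r['top'],r['scene']
def bal(z): pass
g=cv2.cvtColor(t['img'],cv2.COLOR_BGR2GRAY); np.set_printoptions(linewidth=250)
print(g[196:222,295:325])
gs=cv2.cvtColor(s['img'],cv2.COLOR_BGR2GRAY)
print(gs[186:204,300:326])
for p in [(290,152),(292,183),(335,180)]: print(p,plane(s,p,0).round(3))
for p in [(201,85),(195,190)]: print(p,plane(t,p,0).round(3), proj(s,plane(t,p,0)),proj(s,plane(t,p,0.1)))
# balance axis from lcd/keys/white corner: red key, lid-edge corners on z=.016
for p in [(294.8,190.5),(317.5,187.5),(303,240),(327,236)]: print(p,plane(t,p,.015).round(4))
E
python3 pile.py
```

```text
[[149 212 246 251 253 254 255 255 255 255 255 254 254 254 254 254 254 254 254 254 254 254 255 252 179  85  54  48  51  44]
 [202 252 255 255 255 255 255 254 254 254 252 249 249 249 247 247 248 251 253 254 254 254 255 254 195  97  60  49  48  48]
 [226 255 255 255 254 254 254 254 250 247 242 239 239 238 234 232 234 240 244 248 251 254 255 253 216 114  61  50  50  46]
 [225 255 255 254 254 254 253 245 236 230 230 232 232 230 230 230 234 235 238 238 241 248 253 254 229 133  68  49  42  40]
 [215 255 255 254 254 253 248 236 223 221 221 220 222 220 220 221 227 231 236 238 238 239 248 252 242 160  79  50  44  50]
 [204 255 255 254 253 248 241 238 226 214 207 210 214 216 220 219 221 223 228 235 240 240 241 246 239 173  85  54  50  49]
 [190 252 255 254 250 239 237 238 230 210 199 209 219 223 224 226 224 220 224 232 238 243 241 232 224 167  91  59  50  41]
 [154 241 255 253 243 234 232 230 220 209 209 216 219 225 231 237 235 227 226 230 228 237 242 231 213 163 103  67  51  44]
 [125 218 249 246 235 227 219 212 208 210 219 226 232 231 232 235 238 236 227 228 226 231 241 242 224 170 107  69  5
[... 3749 characters left out ...]
 124 127 153 176 177 160 156 147 145  92  63  62  64  60  55]
 [ 65  61  59  62  64  89 113 135 138 146 140 143 153 147 163 152 129 125 126 104  75  64  63  62  60  49]
 [ 59  55  57  57  63  84  94 104 105 121 133 140 156 143 139 135 127 105  99  89  70  64  62  60  59  50]]
(290, 152) [0.643 0.527 0.   ]
(292, 183) [0.553 0.289 0.   ]
(335, 180) [0.668 0.264 0.   ]
(201, 85) [0.783 0.273 0.   ] [[370.20576393 173.06049377]] [[366.36328253 143.08780574]]
(195, 190) [0.528 0.281 0.   ] [[284.25571885 185.47015414]] [[284.45152588 152.5634233 ]]
(294.8, 190.5) [0.5287 0.0428 0.015 ]
(317.5, 187.5) [ 0.5365 -0.0109  0.015 ]
(303, 240) [0.4121 0.022  0.015 ]
(327, 236) [ 0.422  -0.0344  0.015 ]
```

Run:
```python
from h import *
import pickle
r=pickle.load(open('p0.pkl','rb'));t,s=r['top'],r['scene']
print('50',tri(t,(307,207.2),s,(311.9,190.5)),plane(t,(307,207.2),.102),plane(s,(311.9,190.5),.102))
# silhouette midlines in top/scene for lower weights: 500 outer circle in top at z=.039
X=np.array([0.4846,0.0153])
for z,rr in((.102,10),(.082,15.5),(.061,21),(.039,28)):
    print(z,proj(t,[*X,z]),proj(s,[*X,z]), rr/1000*389/(.934-z))
```

```text
50 (array([0.48461461, 0.0131901 , 0.1004174 ]), np.float64(0.0002924002023170467)) [0.48466278 0.01312536 0.102     ] [0.48294953 0.00992074 0.102     ]
0.102 [[305.98286018 207.21781774]] [[311.53929797 189.37127026]] 4.675480769230769
0.082 [[306.03842468 207.71378238]] [[311.3954147  198.57076793]] 7.076877934272299
0.061 [[306.09403437 208.21016151]] [[311.24750175 208.04403351]] 9.357388316151203
0.039 [[306.14950015 208.70526722]] [[311.0959312  217.76859839]] 12.169832402234636
```

```bash
cat > p.py <<'E'
# usage: p.py [from x y z yaw |] wpts...  each wpt "x,y,z,yaw" (yaw=world angle of tool y, deg); each wpt planned from the previous
import sys; from h import *
from scipy.spatial.transform import Rotation as Ro
def Rd(yaw):
    a=np.deg2rad(yaw); y=np.array([np.cos(a),np.sin(a),0]); z=np.array([0,0,-1.]); return np.c_[np.cross(y,z),y,z]
o=get_obs(); p=o['tool_pos'];R=Ro.from_rotvec(o['tool_rot']).as_matrix()
print('now',round(o['t'],2),p.round(4),'yaw',np.rad2deg(np.arctan2(R[1,1],R[0,1])).round(1),'tilt',np.arccos(-R[2,2]).round(4),'F',o['contact_force'].round(1),'open',round(o['opening'],4),'grip',round(o['grip_force'],1))
for w in sys.argv[1:]:
    v=[float(k) for k in w.split(',')]; q=np.array(v[:3]);R2=Rd(v[3])
    print(w,'turn',(Ro.from_matrix(R.T@R2).as_rotvec()/np.pi).round(4),'shift',(R.T@(q-p)/.3).round(4),'mm',(np.linalg.norm(q-p)*1000).round())
    p,R=q,R2
E
python3 p.py 0.4,0.33,0.21,100.3 0.4846,0.0131,0.16,100.3
```

```text
now 0.1 [0.2781 0.5591 0.2302] yaw 63.5 tilt 0.0019 F [-0.7 -0.2 -0.4] open 0.0852 grip 0.0
0.4,0.33,0.21,100.3 turn [-0.0005 -0.0003 -0.2042] shift [-0.7039 -0.5025  0.068 ] mm 260.0
0.4846,0.0131,0.16,100.3 turn [0. 0. 0.] shift [-0.0886 -1.0897  0.1667] mm 332.0
```

>>> carry_out --pt "-0.0005 -0.0003 -0.2042 -0.7039 -0.5025 0.068 -0.2" --pt "-0.0005 -0.0003 -0.2042 -0.7039 -0.5025 0.068 -0.2" --pt "-0.0005 -0.0003 -0.2042 -0.7039 -0.5025 0.068 -0.2" --pt "-0.0005 -0.0003 -0.2042 -0.7039 -0.5025 0.068 -0.2" --pt "-0.0005 -0.0003 -0.2042 -0.7039 -0.5025 0.068 -0.2" --force 40

```text
t: 0.6
tool_pos: [0.3911, 0.3468, 0.2119]
tool_rot: [-0.29, 3.127, 0.002]
contact_force: [1.1, 0.4, -0.8]
opening: 0.0514
grip_force: 0.0
```

```bash
python3 p.py 0.45,0.13,0.19,100.3 0.4846,0.0131,0.16,100.3
```

```text
now 0.6 [0.3911 0.3468 0.2119] yaw 100.6 tilt 0.0015 F [ 1.1  0.4 -0.8] open 0.0514 grip 0.0
0.45,0.13,0.19,100.3 turn [0.0003 0.0003 0.0015] shift [-0.0603 -0.7467  0.0724] mm 226.0
0.4846,0.0131,0.16,100.3 turn [0. 0. 0.] shift [-0.0438 -0.404   0.1   ] mm 126.0
```

>>> carry_out --pt "0 0 0 -0.06 -0.73 0.072 -0.2" --pt "0 0 0 -0.06 -0.73 0.072 -0.2" --pt "0 0 0 -0.06 -0.73 0.072 -0.2" --pt "0 0 0 -0.06 -0.73 0.072 -0.2" --pt "0 0 0 -0.06 -0.73 0.072 -0.2"

```text
t: 1.1
tool_pos: [0.4477, 0.1329, 0.1897]
tool_rot: [-0.276, 3.129, 0.0]
contact_force: [0.7, 0.2, 0.7]
opening: 0.0516
grip_force: 0.0
```

>>> carry_out --pt "0 0 0 -0.044 -0.36 0.1 -0.2" --pt "0 0 0 -0.044 -0.36 0.1 -0.2" --pt "0 0 0 -0.044 -0.36 0.1 -0.2" --pt "0 0 0 -0.044 -0.36 0.1 -0.2" --pt "0 0 0 -0.044 -0.36 0.1 -0.2"

```text
t: 1.6
tool_pos: [0.4799, 0.0331, 0.1606]
tool_rot: [-0.282, 3.128, 0.003]
contact_force: [-0.4, 0.8, -0.1]
opening: 0.0512
grip_force: 0.0
```

```bash
python3 p.py 0.4846,0.0131,0.130,100.3 0.4846,0.0131,0.092,100.3
python3 - <<'E'
from h import *
d=shot('scene'); a=cv2.resize(d['img'][120:250,250:380],None,fx=4.5,fy=4.5,interpolation=cv2.INTER_CUBIC); cv2.imwrite('pics/s1.png',a)
E
```

```text
now 1.6 [0.4799 0.0331 0.1606] yaw 100.3 tilt 0.0023 F [-0.4  0.8 -0.1] open 0.0512 grip 0.0
0.4846,0.0131,0.130,100.3 turn [0.0006 0.0004 0.    ] shift [-0.0034 -0.0686  0.1019] mm 37.0
0.4846,0.0131,0.092,100.3 turn [0. 0. 0.] shift [0.     0.     0.1267] mm 38.0
```

View pics/s1.png

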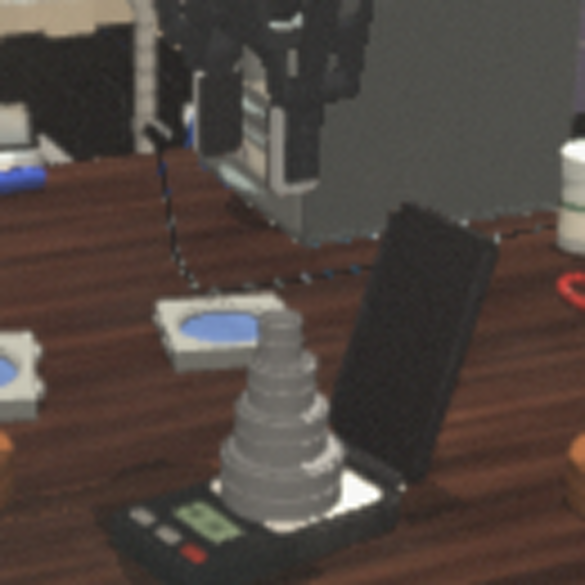

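The scene crop shows the open fingers above and behind the pile, with the top weight clear. Its top disc is at crop (282,318). I centre the gripper, then go down and grip.

>>> carry_out --pt "0 0 0 -0.0034 -0.0686 0.1 -0.2" --pt "0 0 0 -0.0034 -0.0686 0.1 -0.2" --pt "0 0 0 -0.0034 -0.0686 0.1 -0.2"

```text
t: 1.95
tool_pos: [0.4843, 0.0136, 0.1305]
tool_rot: [-0.284, 3.129, 0.003]
contact_force: [0.5, -0.8, 0.6]
opening: 0.0514
grip_force: 0.0
```

>>> carry_out --pt "0 0 0 0 0 0.07 -0.2" --pt "0 0 0 0 0 0.137 -0.2" --pt "0 0 0 0 0 0.137 -0.2" --pt "0 0 0 0 0 0.137 -0.2"

```text
t: 2.35
tool_pos: [0.4853, 0.0132, 0.0906]
tool_rot: [-0.284, 3.126, 0.002]
contact_force: [-0.2, 1.0, -0.1]
opening: 0.0511
grip_force: 0.0
```

```bash
python3 p.py 0.4846,0.0131,0.090,100.3
python3 - <<'E'
from h import *
d=shot('scene'); a=cv2.resize(d['img'][140:250,260:370],None,fx=5,fy=5,interpolation=cv2.INTER_CUBIC); cv2.imwrite('pics/s2.png',a)
E
```

```text
now 2.35 [0.4853 0.0132 0.0906] yaw 100.4 tilt 0.0026 F [-0.2  1.  -0.1] open 0.0511 grip 0.0
0.4846,0.0131,0.090,100.3 turn [0.0003 0.0008 0.0004] shift [0.0023 0.0001 0.0021] mm 1.0
```

View pics/s2.png

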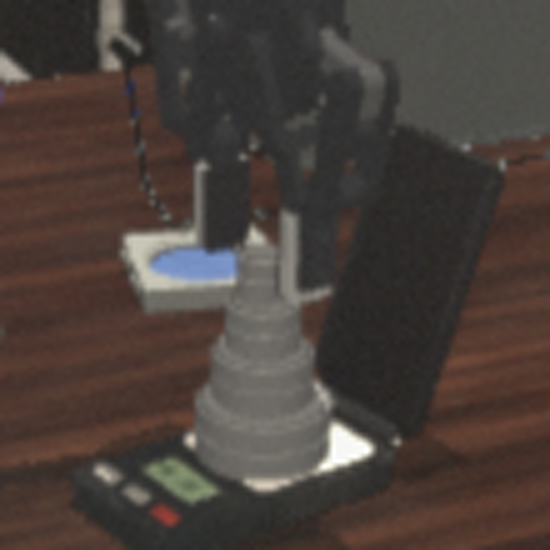

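The fingers straddle the top weight, which is at crop (258,270) between pads at (205,215) and (290,255). I close and lift.

>>> carry_out --pt "0 0 0 0 0 0 0.6" --pt "0 0 0 0 0 0 1" --pt "0 0 0 0 0 0 1" --pt "0 0 0 0 0 0 1" --pt "0 0 0 0 0 0 1" --force 30

```text
t: 2.9
tool_pos: [0.4858, 0.0124, 0.0908]
tool_rot: [-0.281, 3.126, 0.002]
contact_force: [-1.0, 1.5, 5.4]
opening: 0.0181
grip_force: 29.4
```

>>> carry_out --pt "0 0 0 0 0 -0.03 1" --pt "0 0 0 0 0 -0.08 1" --pt "0 0 0 0 0 -0.15 1" --pt "0 0 0 0 0 -0.15 1"

```text
t: 3.3
tool_pos: [0.4872, 0.012, 0.1385]
tool_rot: [-0.281, 3.121, -0.0]
contact_force: [0.4, 0.5, -1.8]
opening: 0.0184
grip_force: 29.3
```

```bash
python3 p.py 0.4325,-0.2100,0.08,100.3 0.4325,-0.2100,0.02,100.3
python3 - <<'E'
from h import *
d=shot('scene'); a=cv2.resize(d['img'][120:250,250:380],None,fx=4.5,fy=4.5,interpolation=cv2.INTER_CUBIC); cv2.imwrite('pics/s3.png',a)
E
```

```text
now 3.3 [0.4872 0.012  0.1385] yaw 100.3 tilt 0.0081 F [ 0.4  0.5 -1.8] open 0.0184 grip 29.3
0.4325,-0.2100,0.08,100.3 turn [-0.0003  0.0025 -0.    ] shift [ 0.3131 -0.6952  0.1931] mm 236.0
0.4325,-0.2100,0.02,100.3 turn [0. 0. 0.] shift [0.  0.  0.2] mm 60.0
```

View pics/s3.png

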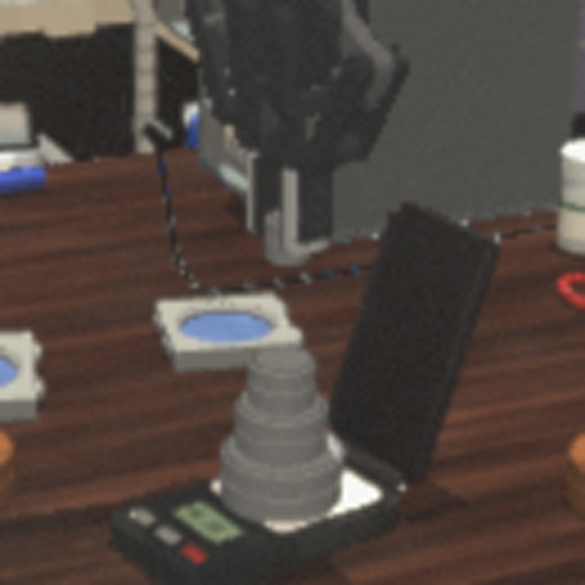

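The crop shows the 20 mm weight held between the pads at (288,245), and the 31 mm weight now on top of the pile at (282,365).

>>> carry_out --pt "0 0 0 0 -0.1 0 1" --pt "0 0.002 0 0.15 -0.3 0.08 1" --pt "0 0.002 0 0.25 -0.5 0.15 1" --pt "0 0.002 0 0.3131 -0.65 0.19 1" --pt "0 0.002 0 0.3131 -0.6952 0.193 1"

```text
t: 3.85
tool_pos: [0.4297, -0.1998, 0.0769]
tool_rot: [0.282, -3.122, -0.003]
contact_force: [0.8, -0.3, -0.6]
opening: 0.0182
grip_force: 29.4
```

>>> carry_out --pt "0 0 0 0 0 0.05 1" --pt "0 0 0 0 0 0.12 1" --pt "0 0 0 0 0 0.15 1" --pt "0 0 0 0 0 0.15 1"

```text
t: 4.25
tool_pos: [0.4297, -0.1977, 0.0315]
tool_rot: [0.281, -3.12, -0.006]
contact_force: [0.3, -0.2, -0.3]
opening: 0.0183
grip_force: 29.5
```

```bash
python3 p.py 0.4325,-0.2100,0.0155,100.3
python3 - <<'E'
from h import *
d=shot('scene'); a=cv2.resize(d['img'][230:330,290:390],None,fx=5.5,fy=5.5,interpolation=cv2.INTER_CUBIC); 
cv2.imwrite('pics/s4.png',a)
E
```

```text
now 4.25 [ 0.4297 -0.1977  0.0315] yaw 100.3 tilt 0.0096 F [ 0.3 -0.2 -0.3] open 0.0183 grip 29.5
0.4325,-0.2100,0.0155,100.3 turn [ 0.0014 -0.0027  0.    ] shift [-0.0024 -0.0422  0.0531] mm 20.0
```

View pics/s4.png

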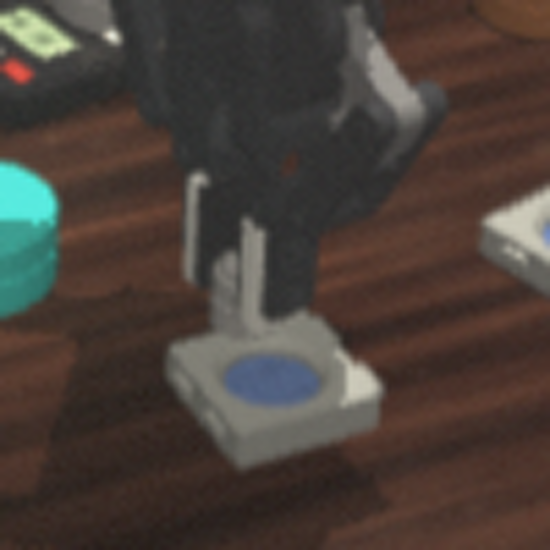

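The weight hangs at crop (228,300), behind the small well at (272,380). It still has to go about 12 mm toward -y.

>>> carry_out --pt "0.0014 -0.0027 0 -0.0024 -0.0422 0 1" --pt "0.0014 -0.0027 0 -0.0024 -0.0422 0 1" --pt "0.0014 -0.0027 0 -0.0024 -0.0422 0 1"

```text
t: 4.6
tool_pos: [0.4351, -0.2119, 0.0348]
tool_rot: [-0.281, 3.124, -0.006]
contact_force: [-0.2, -1.1, -0.1]
opening: 0.0189
grip_force: 29.5
```

```bash
python3 p.py 0.4325,-0.2100,0.0155,100.3
python3 - <<'E'
from h import *
d=shot('scene'); a=cv2.resize(d['img'][230:330,290:390],None,fx=5.5,fy=5.5,interpolation=cv2.INTER_CUBIC)
P=(proj(d,[[.4325,-.21,.0228],[.4325,-.21,.006]])-[290,230])*5.5; print(P)
cv2.imwrite('pics/s5.png',a)
E
```

```text
now 4.6 [ 0.4351 -0.2119  0.0348] yaw 100.3 tilt 0.0067 F [-0.2 -1.1 -0.1] open 0.0189 grip 29.5
0.4325,-0.2100,0.0155,100.3 turn [-0.0014  0.0016 -0.0001] shift [0.0078 0.0082 0.0642] mm 20.0
[[270.10382843 337.6051716 ]
 [267.73989465 384.38121026]]
```

View pics/s5.png

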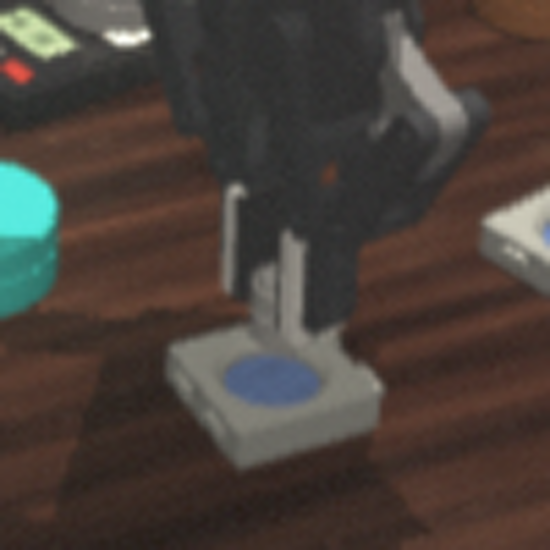

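>>> carry_out --pt "0 0 0 0 0 0 1"

```text
t: 4.75
tool_pos: [0.4346, -0.2113, 0.0342]
tool_rot: [-0.282, 3.125, -0.005]
contact_force: [-0.1, 0.4, 0.2]
opening: 0.0184
grip_force: 29.5
```

```bash
for i in 1 2 3; do python3 -c "
from h import *
d=shot('scene')"; python3 p.py 0.4325,-0.2100,0.0155,100.3;done
```

```text
now 4.8 [ 0.4345 -0.2112  0.034 ] yaw 100.3 tilt 0.0052 F [-0.5  0.1 -0.5] open 0.0182 grip 29.5
0.4325,-0.2100,0.0155,100.3 turn [-0.0011  0.0012  0.    ] shift [0.0061 0.0054 0.0617] mm 19.0
now 4.85 [ 0.4344 -0.2112  0.0339] yaw 100.3 tilt 0.005 F [ 0.3  0.4 -0.4] open 0.0184 grip 29.5
0.4325,-0.2100,0.0155,100.3 turn [-0.0011  0.0012  0.    ] shift [0.0058 0.0051 0.0613] mm 19.0
now 4.9 [ 0.4344 -0.2111  0.0338] yaw 100.3 tilt 0.0049 F [-0.   0.2 -0.6] open 0.0184 grip 29.5
0.4325,-0.2100,0.0155,100.3 turn [-0.0011  0.0012  0.0001] shift [0.0057 0.0051 0.061 ] mm 18.0
```

>>> carry_out --pt "-0.001 0.001 0 0.005 0.0045 0 1" --pt "-0.001 0.001 0 0.005 0.0045 0.02 1" --pt "-0.001 0.001 0 0.005 0.0045 0.04 1" --pt "-0.001 0.001 0 0.005 0.0045 0.045 1" --pt "-0.001 0.001 0 0.005 0.0045 0.045 1"

```text
t: 5.4
tool_pos: [0.4322, -0.2099, 0.0194]
tool_rot: [0.282, -3.128, -0.001]
contact_force: [0.5, -0.2, -0.5]
opening: 0.0184
grip_force: 29.5
```

>>> carry_out --pt "0 0 0 0 0 0 1" --pt "0 0 0 0 0 0 1" --pt "0 0 0 0 0 0 1" --pt "0 0 0 0 0 0 1" --pt "0 0 0 0 0 0 1"

```text
t: 5.9
tool_pos: [0.4328, -0.2103, 0.0204]
tool_rot: [-0.282, 3.128, -0.0]
contact_force: [-0.1, 0.1, -0.8]
opening: 0.0181
grip_force: 29.5
```

```bash
python3 p.py 0.4325,-0.2100,0.0155,100.3
```

```text
now 5.9 [ 0.4328 -0.2103  0.0204] yaw 100.3 tilt 0.0007 F [-0.1  0.1 -0.8] open 0.0181 grip 29.5
0.4325,-0.2100,0.0155,100.3 turn [-0.0001  0.0002 -0.    ] shift [0.0008 0.0011 0.0163] mm 5.0
```

>>> carry_out --pt "0 0 0 0.001 0.001 0.006 1" --pt "0 0 0 0.001 0.001 0.012 1" --pt "0 0 0 0.001 0.001 0.017 1" --pt "0 0 0 0.001 0.001 0.017 1" --pt "0 0 0 0.001 0.001 0.017 1"

```text
t: 6.4
tool_pos: [0.4323, -0.2099, 0.015]
tool_rot: [-0.282, 3.129, 0.0]
contact_force: [-0.7, 0.0, 0.7]
opening: 0.0183
grip_force: 29.5
```

```bash
python3 p.py 0.4325,-0.2100,0.0145,100.3
python3 - <<'E'
from h import *
d=shot('scene'); a=cv2.resize(d['img'][230:330,290:390],None,fx=5.5,fy=5.5,interpolation=cv2.INTER_CUBIC)
cv2.imwrite('pics/s6.png',a)
E
```

```text
now 6.4 [ 0.4323 -0.2099  0.015 ] yaw 100.3 tilt 0.0003 F [-0.7  0.   0.7] open 0.0183 grip 29.5
0.4325,-0.2100,0.0145,100.3 turn [ 0.      0.0001 -0.    ] shift [-0.0006 -0.0003  0.0017] mm 1.0
```

View pics/s6.png

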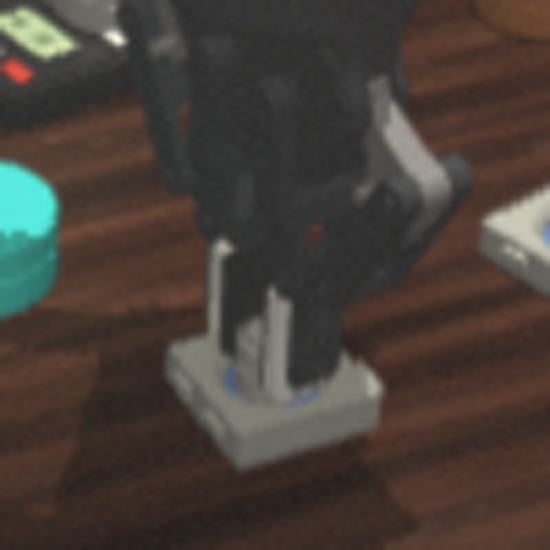

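The weight is down in the small well: it is at crop (255,370), with felt visible at (232,382) and (305,388). I lower it the last half millimetre, open the fingers and lift.

>>> carry_out --pt "0 0 0 0 0 0.0017 1" --pt "0 0 0 0 0 0.0025 1" --pt "0 0 0 0 0 0.0025 1" --pt "0 0 0 0 0 0.0025 1"

```text
t: 6.85
tool_pos: [0.4324, -0.21, 0.0145]
tool_rot: [-0.282, 3.128, -0.0]
contact_force: [1.2, -0.5, -0.3]
opening: 0.0183
grip_force: 29.5
```

>>> carry_out --pt "0 0 0 0 0 0 0.45" --pt "0 0 0 0 0 0 0.2" --pt "0 0 0 0 0 0 0" --pt "0 0 0 0 0 0 0" --pt "0 0 0 0 0 0 0"

```text
t: 7.35
tool_pos: [0.4324, -0.21, 0.0144]
tool_rot: [-0.282, 3.128, -0.0]
contact_force: [-0.5, -0.2, 0.8]
opening: 0.0427
grip_force: 0.0
```

>>> carry_out --pt "0 0 0 0 0 -0.05 0" --pt "0 0 0 0 0 -0.15 0" --pt "0 0 0 0 0 -0.3 0" --pt "0 0 0 0 0 -0.4 -0.1" --pt "0 0 0 0 0 -0.4 -0.1"

```text
t: 7.85
tool_pos: [0.4354, -0.212, 0.1404]
tool_rot: [-0.281, 3.12, -0.011]
contact_force: [0.5, -0.1, 0.6]
opening: 0.0471
grip_force: 0.0
```

```bash
python3 p.py
python3 - <<'E'
from h import *
import pickle
r={n:shot(n) for n in('scene','top')}
pickle.dump(r,open('p1.pkl','wb'))
d=r['scene']; a=cv2.resize(d['img'][250:330,290:390],None,fx=4,fy=4,interpolation=cv2.INTER_CUBIC)
b=cv2.resize(d['img'][180:260,265:365],None,fx=4,fy=4,interpolation=cv2.INTER_CUBIC)
d=r['top']; c=cv2.resize(d['img'][180:240,270:345],None,fx=5,fy=5,interpolation=cv2.INTER_CUBIC)[:280]
e=cv2.resize(d['img'][210:255,370:445],None,fx=5,fy=5,interpolation=cv2.INTER_CUBIC)
w=np.zeros((600,800,3),'uint8'); w[:320,:400]=a;w[:320,400:]=b;w[320:600,:375]=c[:280];w[320:545,400:775]=e
cv2.imwrite('pics/s7.png',w)
E
```

```text
now 7.85 [ 0.4354 -0.212   0.1404] yaw 100.3 tilt 0.0112 F [ 0.5 -0.1  0.6] open 0.0471 grip 0.0
```

View pics/s7.png

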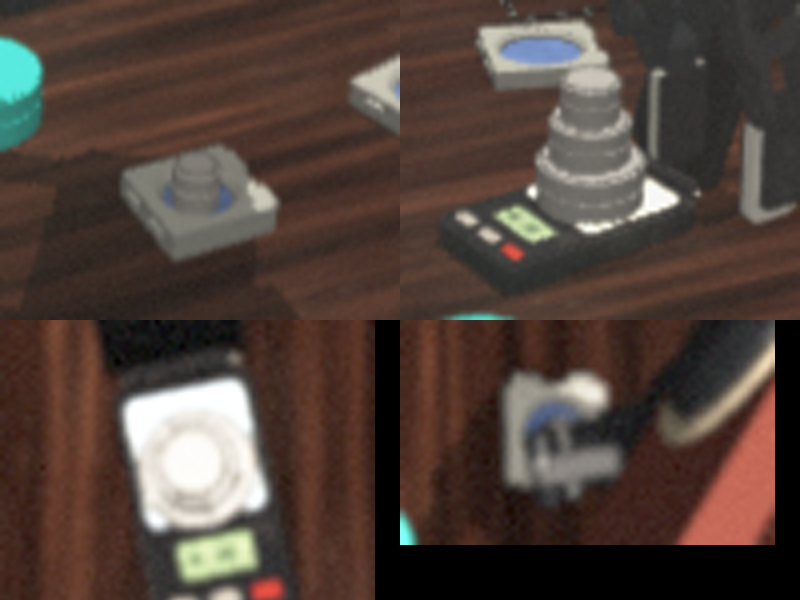

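The 20 mm weight stands upright in its well, at crop (197,180) with felt round it. The 31 mm weight is on top of the pile with its disc at about (308.6,208) in the top view. Next I measure that disc in numbers.

```bash
cat > disc.py <<'E'
# disc.py pkl seedx seedy ztop diam_mm : bright disc in the top view, midline of the dark side in the scene view
import sys,pickle; from h import *
np.set_printoptions(linewidth=250)
f,sx,sy,z,D=sys.argv[1],*map(float,sys.argv[2:])
r=pickle.load(open(f,'rb'));t,s=r['top'],r['scene']
g=cv2.GaussianBlur(cv2.cvtColor(t['img'],cv2.COLOR_BGR2GRAY),(0,0),.6)
sd=(int(round(sx)),int(round(sy)))
for th in (225,232,238,243,247,250):
    m=(g>=th).astype('uint8'); n,l,st,c=cv2.connectedComponentsWithStats(m,connectivity=4); i=l[sd[1],sd[0]]
    if i: 
        a=st[i,4]; print(th,a,'diam',(2*np.sqrt(a/np.pi)*(.934-z)/389*1000).round(1),c[i].round(2),plane(t,c[i],z).round(4))
P=plane(t,(sx,sy),z); q=proj(s,P)[0]; print('expected scene',q.round(1))
gs=cv2.cvtColor(s['img'],cv2.COLOR_BGR2GRAY)
x0,y0=int(q[0])-18,int(q[1])-8; print('scene x0,y0',x0,y0); print(gs[y0:y0+18,x0:x0+36])
E
python3 disc.py p1.pkl 308.6 208 .082 31
```

```text
225 463 diam 53.2 [308.71 204.53] [0.4916 0.0095 0.082 ]
232 359 diam 46.8 [309.28 203.29] [0.4944 0.0083 0.082 ]
238 100 diam 24.7 [308.12 207.78] [0.4845 0.0107 0.082 ]
243 87 diam 23.1 [308.02 207.77] [0.4845 0.011  0.082 ]
247 73 diam 21.1 [307.99 207.81] [0.4844 0.011  0.082 ]
250 66 diam 20.1 [308.06 207.91] [0.4842 0.0109 0.082 ]
expected scene [312.3 199.7]
scene x0,y0 294 191
[[142 142 142 142 144 145 146 146 148 152 152 150 146 143 138 130 157 177 196 188 118  74  65  60  60  60  59  60  57  57  53  52  53  53  51  50]
 [146 145 143 145 144 144 143 141 144 148 148 146 146 145 141 136 139 163 196 195 149 113  85  64  61  61  60  57  59  59  55  52  55  56  51  51]
 [147 145 144 144 147 146 147 144 144 146 146 149 149 146 147 152 163 191 198 196 194 184 138  78  62  64  64  65  68  68  61  51  55  53  51  50]
 [153 152 150 148 148 148 148 146 143 143 144 146 151 151 159 174 194 198 198 198 196 194 173  93  67  66  65  62  60  60  57  53  52  51  52  52]
 [171 168 164 159 156 157 155 153 154 156 157 161 174 173 188 192 191 193 189 190 189 184 152  91  65  60  62  58  59  60  6
[... 1234 characters left out ...]
61  64  70  94  99 102 105 109 112 116 119 114 113 112 109 102  97  91  72  62  61  62  56  50  55  92 121  89]
 [ 60  62  63  63  66  68  65  65  68  69  78  97 105 105 105 106 109 109 110 110 108 107 105 104 105 101  83  64  62  61  52  46  52  91 122  89]
 [ 65  63  66  67  68  70  71  69  70  79 104  93 108 115 112 108 111 110 113 114 109 107 105 115 118 106  86  70  65  63  54  47  53  91 120  90]
 [ 66  66  66  66  66  67  67  65  69 106 166 107  98 103 112 119 114 116 121 123 117 114 116 115 102  99 123  97  78  63  48  47  55  91 119  87]
 [ 65  65  64  63  63  62  62  62  82 135 171 110  96 100 106 109 110 112 110 111 108 107 104 104  98 106 157 145 106  65  47  46  54  93 122  89]]
```

```bash
python3 - <<'E'
from h import *
import pickle
r=pickle.load(open('p1.pkl','rb'));t,s=r['top'],r['scene']
print(tri(t,(308.05,207.8),s,(312.2,199.6)),proj(s,[.4844,.0109,.082]))
E
python3 p.py 0.484,-0.02,0.16,100.3 0.4843,0.0108,0.13,100.3
```

```text
(array([0.48443551, 0.01091258, 0.08162875]), np.float64(9.71484910133399e-05)) [[312.21355507 199.43473735]]
now 7.95 [ 0.4327 -0.2103  0.1351] yaw 100.3 tilt 0.0022 F [-0.  -0.2 -0.7] open 0.0469 grip 0.0
0.484,-0.02,0.16,100.3 turn [-0.0004  0.0005 -0.    ] shift [-0.2818  0.5933 -0.0833] mm 199.0
0.4843,0.0108,0.13,100.3 turn [0. 0. 0.] shift [-0.0193  0.1008  0.1   ] mm 43.0
```

>>> carry_out --pt "0 0 0 -0.06 0.15 -0.06 -0.5" --pt "0 0 0 -0.14 0.3 -0.083 -0.5" --pt "0 0 0 -0.21 0.45 -0.083 -0.5" --pt "0 0 0 -0.282 0.57 -0.083 -0.5" --pt "0 0 0 -0.282 0.593 -0.083 -0.5"

```text
t: 8.45
tool_pos: [0.4833, -0.0159, 0.1571]
tool_rot: [0.29, -3.126, -0.003]
contact_force: [-0.2, -0.3, -0.0]
opening: 0.0642
grip_force: 0.0
```

>>> carry_out --pt "0 0 0 -0.019 0.1 0.05 -0.5" --pt "0 0 0 -0.019 0.1 0.15 -0.5" --pt "0 0 0 -0.019 0.1 0.15 -0.5" --pt "0 0 0 -0.019 0.1 0.15 -0.5" --pt "0 0 0 -0.019 0.1 0.15 -0.5"

```text
t: 8.95
tool_pos: [0.4844, 0.01, 0.115]
tool_rot: [-0.28, 3.128, -0.001]
contact_force: [-0.1, 0.4, 0.5]
opening: 0.0642
grip_force: 0.0
```

>>> carry_out --pt "0 0 0 0 0 0 -0.5" --pt "0 0 0 0 0 0 -0.5" --pt "0 0 0 0 0 0 -0.5" --pt "0 0 0 0 0 0 -0.5"

```text
t: 9.35
tool_pos: [0.4842, 0.0105, 0.1147]
tool_rot: [-0.281, 3.128, -0.0]
contact_force: [-0.5, -0.1, -0.4]
opening: 0.0636
grip_force: 0.0
```

```bash
python3 p.py 0.4844,0.0109,0.069,100.3
```

```text
now 9.35 [0.4842 0.0105 0.1147] yaw 100.3 tilt 0.0012 F [-0.5 -0.1 -0.4] open 0.0636 grip 0.0
0.4844,0.0109,0.069,100.3 turn [-0.0001  0.0004 -0.0001] shift [-0.0006  0.0011  0.1525] mm 46.0
```

>>> carry_out --pt "0 0 0 0 0.001 0.06 -0.5" --pt "0 0 0 0 0.001 0.12 -0.5" --pt "0 0 0 0 0.001 0.1525 -0.5" --pt "0 0 0 0 0.001 0.1525 -0.5" --pt "0 0 0 0 0.001 0.1525 -0.5"

```text
t: 9.85
tool_pos: [0.4842, 0.011, 0.0689]
tool_rot: [-0.282, 3.128, -0.0]
contact_force: [-0.3, 0.4, 0.5]
opening: 0.064
grip_force: 0.0
```

>>> carry_out --pt "0 0 0 0 0 0 0" --pt "0 0 0 0 0 0 0.4" --pt "0 0 0 0 0 0 1" --pt "0 0 0 0 0 0 1" --pt "0 0 0 0 0 0 1" --force 35

```text
t: 10.35
tool_pos: [0.4849, 0.0109, 0.0697]
tool_rot: [-0.282, 3.127, -0.001]
contact_force: [0.9, -0.1, 5.8]
opening: 0.0296
grip_force: 34.8
```

>>> carry_out --pt "0 0 0 0 0 0 1" --pt "0 0 0 0 0 -0.02 1" --pt "0 0 0 0 0 -0.08 1" --pt "0 0 0 0 0 -0.15 1" --pt "0 0 0 0 0 -0.15 1"

```text
t: 10.85
tool_pos: [0.4857, 0.0108, 0.1162]
tool_rot: [-0.282, 3.123, -0.002]
contact_force: [0.5, 0.1, -1.3]
opening: 0.0296
grip_force: 34.7
```

```bash
python3 p.py 0.5652,-0.1874,0.08,100.3 0.5652,-0.1874,0.03,100.3;python3 - <<'E'
from h import *
d=shot('scene'); cv2.imwrite('pics/n1.png',d['img'])
E
```

```text
now 10.85 [0.4857 0.0108 0.1162] yaw 100.3 tilt 0.0056 F [ 0.5  0.1 -1.3] open 0.0296 grip 34.7
0.5652,-0.1874,0.08,100.3 turn [-0.0006  0.0017  0.    ] shift [-0.1419 -0.6971  0.1226] mm 217.0
0.5652,-0.1874,0.03,100.3 turn [0. 0. 0.] shift [0.     0.     0.1667] mm 50.0
```

>>> carry_out --pt "0 0 0 -0.028 -0.14 0.0 1" --pt "0 0 0 -0.057 -0.28 0.03 1" --pt "0 0 0 -0.085 -0.42 0.06 1" --pt "0 0 0 -0.114 -0.56 0.1 1" --pt "0 0 0 -0.142 -0.697 0.12 1"

```text
t: 11.4
tool_pos: [0.5618, -0.188, 0.0742]
tool_rot: [0.281, -3.125, -0.004]
contact_force: [0.8, -0.1, -0.6]
opening: 0.029
grip_force: 34.8
```

>>> carry_out --pt "0 0 0 0 0 0.05 1" --pt "0 0 0 0 0 0.12 1" --pt "0 0 0 0 0 0.15 1" --pt "0 0 0 0 0 0.15 1" --pt "0 0 0 0 0 0.15 1"

```text
t: 11.9
tool_pos: [0.5629, -0.1864, 0.0323]
tool_rot: [0.283, -3.129, -0.001]
contact_force: [1.1, -0.1, -0.4]
opening: 0.0288
grip_force: 34.9
```

>>> carry_out --pt "0 0 0 0 0 0 1" --pt "0 0 0 0 0 0 1" --pt "0 0 0 0 0 0 1" --pt "0 0 0 0 0 0 1" --pt "0 0 0 0 0 0 1"

```text
t: 12.4
tool_pos: [0.5634, -0.1872, 0.0329]
tool_rot: [-0.282, 3.128, -0.0]
contact_force: [-0.4, 0.0, -1.0]
opening: 0.0294
grip_force: 34.9
```

```bash
python3 p.py 0.5652,-0.1874,0.018,100.3 0.5652,-0.1874,0.0145,100.3
```

```text
now 12.4 [ 0.5634 -0.1872  0.0329] yaw 100.3 tilt 0.0009 F [-0.4  0.  -1. ] open 0.0294 grip 34.9
0.5652,-0.1874,0.018,100.3 turn [-0.0001  0.0002 -0.    ] shift [-0.0058 -0.0018  0.0495] mm 15.0
0.5652,-0.1874,0.0145,100.3 turn [0. 0. 0.] shift [0.     0.     0.0117] mm 3.0
```

>>> carry_out --pt "0 0 0 -0.0058 -0.001 0 1" --pt "0 0 0 -0.0058 -0.001 0.02 1" --pt "0 0 0 -0.0058 -0.001 0.04 1" --pt "0 0 0 -0.0058 -0.001 0.05 1" --pt "0 0 0 -0.0058 -0.001 0.05 1"

```text
t: 12.9
tool_pos: [0.5643, -0.1867, 0.0164]
tool_rot: [0.282, -3.128, -0.002]
contact_force: [-0.3, 0.4, -0.7]
opening: 0.0292
grip_force: 34.9
```

>>> carry_out --pt "0 0 0 0 0 0 1" --pt "0 0 0 0 0 0.004 1" --pt "0 0 0 0 0 0.008 1" --pt "0 0 0 0 0 0.008 1" --pt "0 0 0 0 0 0.008 1"

```text
t: 13.4
tool_pos: [0.565, -0.1871, 0.0152]
tool_rot: [-0.282, 3.128, -0.0]
contact_force: [0.4, 0.1, -0.6]
opening: 0.0293
grip_force: 34.9
```

```bash
python3 p.py 0.5652,-0.1874,0.0145,100.3;python3 - <<'E'
from h import *
d=shot('scene'); e=shot('scene')
w=cv2.resize(d['img'][210:300,345:445],None,fx=5.5,fy=5.5,interpolation=cv2.INTER_CUBIC)
cv2.imwrite('pics/s8.png',w)
hsv=cv2.cvtColor(d['img'][255:290,375:425],cv2.COLOR_BGR2HSV); m=cv2.inRange(hsv,(100,70,40),(130,255,255)); print(m.sum()//255, np.argwhere(m).mean(0)+[255,375])
E
python3 p.py
```

```text
now 13.4 [ 0.565  -0.1871  0.0152] yaw 100.3 tilt 0.0005 F [ 0.4  0.1 -0.6] open 0.0293 grip 34.9
0.5652,-0.1874,0.0145,100.3 turn [-0.      0.0001 -0.    ] shift [-0.0003 -0.0011  0.0024] mm 1.0
4 [272.   389.75]
now 13.5 [ 0.5651 -0.1871  0.0153] yaw 100.3 tilt 0.0006 F [ 0.4 -0.4 -1.1] open 0.0292 grip 34.9
```

View pics/s8.png

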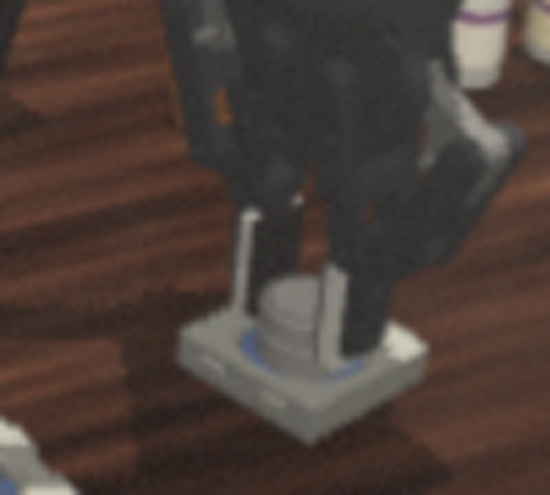

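The 31 mm weight is inside its well, at crop (290,330) with felt at (250,348) and (350,368). I lower it 1 mm, release and lift.

>>> carry_out --pt "0 0 0 0 -0.001 0.002 1" --pt "0 0 0 0 -0.001 0.0035 1" --pt "0 0 0 0 -0.001 0.0035 1" --pt "0 0 0 0 -0.001 0.0035 1" --pt "0 0 0 0 -0.001 0.0035 1"

```text
t: 14.0
tool_pos: [0.5652, -0.1874, 0.0143]
tool_rot: [-0.282, 3.128, -0.0]
contact_force: [-1.2, 0.8, 0.5]
opening: 0.0296
grip_force: 35.1
```

>>> carry_out --pt "0 0 0 0 0 0 0.2" --pt "0 0 0 0 0 0 0" --pt "0 0 0 0 0 0 -0.2" --pt "0 0 0 0 0 0 -0.2" --pt "0 0 0 0 0 0 -0.2"

```text
t: 14.5
tool_pos: [0.5651, -0.1874, 0.0141]
tool_rot: [-0.282, 3.128, -0.0]
contact_force: [0.5, 0.3, 0.2]
opening: 0.0514
grip_force: 0.0
```

>>> carry_out --pt "0 0 0 0 0 -0.05 -0.2" --pt "0 0 0 0 0 -0.15 -0.2" --pt "0 0 0 0 0 -0.3 -0.2" --pt "0 0 0 0 0 -0.4 -0.2" --pt "0 0 0 0 0 -0.4 -0.2"

```text
t: 15.0
tool_pos: [0.5688, -0.1891, 0.1422]
tool_rot: [-0.281, 3.118, -0.01]
contact_force: [0.4, -0.2, 0.5]
opening: 0.0514
grip_force: 0.0
```

```bash
cat > sn.py <<'E'
import sys,pickle; from h import *
pickle.dump({n:shot(n) for n in('scene','top')},open(sys.argv[1],'wb'))
E
python3 sn.py p2.pkl; python3 disc.py p2.pkl 308 208 .061 42; python3 p.py
python3 - <<'E'
from h import *
import pickle
s=pickle.load(open('p2.pkl','rb'))['scene']
hsv=cv2.cvtColor(s['img'],cv2.COLOR_BGR2HSV)
print('expect w100 top',proj(s,[.5652,-.1874,.027]),'w200 top',proj(s,[.4844,.0109,.061]))
g=cv2.cvtColor(s['img'],cv2.COLOR_BGR2GRAY); print(g[255:284,386:416])
E
```

```text
225 515 diam 57.5 [308.63 205.28] [0.4913 0.0097 0.061 ]
232 472 diam 55.0 [308.76 204.68] [0.4926 0.0094 0.061 ]
238 414 diam 51.5 [308.83 204.42] [0.4932 0.0093 0.061 ]
243 190 diam 34.9 [308.23 208.12] [0.4849 0.0105 0.061 ]
247 168 diam 32.8 [308.26 208.45] [0.4841 0.0104 0.061 ]
250 150 diam 31.0 [308.29 208.38] [0.4843 0.0104 0.061 ]
expected scene [312.4 208.9]
scene x0,y0 294 200
[[108 106 110 109 107 107 107 105 105 107 104 102 104 102 101 105 101  98 101 100  91  87  74  60  61  57  58  58  60  58  60  60  51  42  44  43]
 [104 102 103 103 101 103 101  91  90  90  78  80  77  76  69  73  72  66  64  66  61  60  59  56  60  60  62  62  61  61  60  58  49  45  42  42]
 [ 77  71  71  73  72  69  68  63  63  64  63  63  62  62  58  58  60  60  58  62  61  60  58  63  62  64  65  66  64  62  61  51  45  44  44  45]
 [ 66  64  64  62  61  62  59  57  54  60  60  60  61  64  62  61  63  64  64  66  67  65  69  64  64  66  67  64  61  61  56  50  44  42  42  40]
 [ 62  59  59  59  62  61  61  60  60  61  62  65  70  69  76  81  88  87  88  85  82  78  73  66  64  63  60  61  62  59
[... 5045 characters left out ...]
113 114 112 111 110 108
  108 110 108 109 114 118 124 124 120 114 109 105]
 [ 96  96  96  97  97  99 106 114 120 123 124 123 123 122 122 118 120 119
  119 119 120 122 123 123 118 112 107 102 102 101]
 [ 93  95  95  94  97  98 104 106 112 119 123 125 125 124 124 126 123 125
  124 127 124 123 118 113 107 103 101 100 101 100]
 [ 73  87  94  96  96  97 107 113 113 108 114 119 123 125 126 125 126 126
  125 122 119 114 108 103 101 101 101 101 100  97]
 [ 50  67  83  90  91  91 103 115 122 114 109 106 113 119 124 124 126 123
  123 117 109 103 100 102 100 100  98  97  90  83]
 [ 45  47  58  74  82  86  95 100 107 118 115 101 100 108 118 123 122 118
  113 105 101 101 101 102 100  98  89  80  65  61]]
```

The 31 mm weight's top disc is at (400.5,265) in the scene, against an expected (400.4,264), so it is seated. The 42 mm weight's centre is (0.4845, 0.0105), and the two views agree.

```bash
python3 p.py 0.4845,-0.03,0.16,100.3 0.4845,0.0105,0.105,100.3 0.4845,0.0105,0.047,100.3
```

```text
now 15.1 [ 0.5658 -0.1877  0.1362] yaw 100.3 tilt 0.0035 F [-0.7  0.1 -0.2] open 0.0513 grip 0.0
0.4845,-0.03,0.16,100.3 turn [-0.0006  0.001  -0.    ] shift [ 0.1724  0.5655 -0.081 ] mm 179.0
0.4845,0.0105,0.105,100.3 turn [0. 0. 0.] shift [-0.0241  0.1328  0.1833] mm 68.0
0.4845,0.0105,0.047,100.3 turn [0. 0. 0.] shift [0.     0.     0.1933] mm 58.0
```

>>> carry_out --pt "0 0 0 0.07 0.08 -0.07 -0.6" --pt "0 0 0 0.12 0.2 -0.08 -0.6" --pt "0 0 0 0.16 0.34 -0.08 -0.6" --pt "0 0 0 0.172 0.46 -0.08 -0.6" --pt "0 0 0 0.172 0.565 -0.08 -0.6"

```text
t: 15.6
tool_pos: [0.4817, -0.0282, 0.1561]
tool_rot: [0.281, -3.126, -0.002]
contact_force: [0.8, 0.1, -1.1]
opening: 0.0686
grip_force: 0.0
```

>>> carry_out --pt "0 0 0 -0.024 0.1 0.03 -0.6" --pt "0 0 0 -0.024 0.133 0.1 -0.6" --pt "0 0 0 -0.024 0.133 0.17 -0.6" --pt "0 0 0 -0.024 0.133 0.183 -0.6" --pt "0 0 0 -0.024 0.133 0.183 -0.6"

```text
t: 16.1
tool_pos: [0.4824, 0.0108, 0.1013]
tool_rot: [0.281, -3.125, -0.001]
contact_force: [0.9, -1.3, -0.9]
opening: 0.0684
grip_force: 0.0
```

>>> carry_out --pt "0 0 0 0 0 0 -0.6" --pt "0 0 0 0 0 0 -0.6" --pt "0 0 0 0 0 0 -0.6" --pt "0 0 0 0 0 0 -0.6"

```text
t: 16.5
tool_pos: [0.4844, 0.0105, 0.104]
tool_rot: [-0.281, 3.127, -0.001]
contact_force: [-0.6, 0.0, 0.0]
opening: 0.0684
grip_force: 0.0
```

```bash
python3 p.py 0.4845,0.0105,0.047,100.3
```

```text
now 16.5 [0.4844 0.0105 0.104 ] yaw 100.3 tilt 0.0017 F [-0.6  0.   0. ] open 0.0684 grip 0.0
0.4845,0.0105,0.047,100.3 turn [-0.0002  0.0005 -0.0001] shift [0.     0.0002 0.1898] mm 57.0
```

>>> carry_out --pt "0 0 0 0 0 0.07 -0.6" --pt "0 0 0 0 0 0.14 -0.6" --pt "0 0 0 0 0 0.19 -0.6" --pt "0 0 0 0 0 0.19 -0.6" --pt "0 0 0 0 0 0.19 -0.6"

```text
t: 17.0
tool_pos: [0.4841, 0.0106, 0.0466]
tool_rot: [-0.282, 3.128, -0.0]
contact_force: [0.3, 0.0, 0.1]
opening: 0.0684
grip_force: 0.0
```

>>> carry_out --pt "0 0 0 0 0 0 -0.2" --pt "0 0 0 0 0 0 0.2" --pt "0 0 0 0 0 0 1" --pt "0 0 0 0 0 0 1" --pt "0 0 0 0 0 0 1" --force 45

```text
t: 17.5
tool_pos: [0.4853, 0.0105, 0.0479]
tool_rot: [-0.282, 3.126, -0.001]
contact_force: [0.2, -0.6, 6.1]
opening: 0.0398
grip_force: 45.8
```

>>> carry_out --pt "0 0 0 0 0 0 1" --pt "0 0 0 0 0 -0.03 1" --pt "0 0 0 0 0 -0.1 1" --pt "0 0 0 0 0 -0.18 1" --pt "0 0 0 0 0 -0.22 1"

```text
t: 18.0
tool_pos: [0.4846, 0.0106, 0.1142]
tool_rot: [-0.282, 3.126, -0.001]
contact_force: [0.4, -0.2, -1.8]
opening: 0.0398
grip_force: 45.7
```

```bash
python3 p.py 0.5406,0.2076,0.10,100.3 0.5406,0.2076,0.033,100.3
```

```text
now 18.0 [0.4846 0.0106 0.1142] yaw 100.3 tilt 0.0029 F [ 0.4 -0.2 -1.8] open 0.0398 grip 45.7
0.5406,0.2076,0.10,100.3 turn [-0.0003  0.0009 -0.    ] shift [-0.3008  0.6127  0.0477] mm 205.0
0.5406,0.2076,0.033,100.3 turn [0. 0. 0.] shift [0.     0.     0.2233] mm 67.0
```

>>> carry_out --pt "0 0 0 0 0.13 -0.03 1" --pt "0 0 0 -0.06 0.27 -0.03 1" --pt "0 0 0 -0.15 0.4 0 1" --pt "0 0 0 -0.24 0.52 0.03 1" --pt "0 0 0 -0.3 0.61 0.047 1"

```text
t: 18.5
tool_pos: [0.5397, 0.2091, 0.097]
tool_rot: [0.284, -3.128, -0.0]
contact_force: [-0.5, -0.5, -2.0]
opening: 0.04
grip_force: 45.9
```

>>> carry_out --pt "0 0 0 0 0 0.04 1" --pt "0 0 0 0 0 0.12 1" --pt "0 0 0 0 0 0.2 1" --pt "0 0 0 0 0 0.223 1" --pt "0 0 0 0 0 0.223 1"

```text
t: 19.0
tool_pos: [0.538, 0.2059, 0.0293]
tool_rot: [0.281, -3.125, 0.001]
contact_force: [0.5, 0.0, -1.5]
opening: 0.0402
grip_force: 46.0
```

>>> carry_out --pt "0 0 0 0 0 0 1" --pt "0 0 0 0 0 0 1" --pt "0 0 0 0 0 0 1" --pt "0 0 0 0 0 0 1" --pt "0 0 0 0 0 0 1"

```text
t: 19.5
tool_pos: [0.5401, 0.2069, 0.0318]
tool_rot: [-0.282, 3.128, 0.0]
contact_force: [1.2, 0.4, -2.0]
opening: 0.0402
grip_force: 46.0
```

```bash
python3 p.py 0.5406,0.2076,0.018,100.3
```

```text
now 19.5 [0.5401 0.2069 0.0318] yaw 100.3 tilt 0.0013 F [ 1.2  0.4 -2. ] open 0.0402 grip 46.0
0.5406,0.2076,0.018,100.3 turn [-0.      0.0004 -0.    ] shift [-0.0019  0.002   0.046 ] mm 14.0
```

>>> carry_out --pt "0 0 0 -0.0019 0.002 0.015 1" --pt "0 0 0 -0.0019 0.002 0.03 1" --pt "0 0 0 -0.0019 0.002 0.044 1" --pt "0 0 0 -0.0019 0.002 0.05 1" --pt "0 0 0 -0.0019 0.002 0.05 1"

```text
t: 20.0
tool_pos: [0.5398, 0.2074, 0.0155]
tool_rot: [0.282, -3.128, 0.0]
contact_force: [0.6, -0.5, -2.1]
opening: 0.0396
grip_force: 46.0
```

>>> carry_out --pt "0 0 0 0 0 0 1" --pt "0 0 0 0 0 0.002 1" --pt "0 0 0 0 0 0.004 1" --pt "0 0 0 0 0 0.004 1" --pt "0 0 0 0 0 0.004 1"

```text
t: 20.5
tool_pos: [0.5403, 0.2075, 0.0151]
tool_rot: [-0.282, 3.128, -0.0]
contact_force: [-0.0, 0.6, -2.6]
opening: 0.04
grip_force: 46.0
```

```bash
python3 p.py 0.5406,0.2076,0.0143,100.3;python3 - <<'E'
from h import *
d=shot('scene')
w=cv2.resize(d['img'][140:230,250:350],None,fx=5.5,fy=5.5,interpolation=cv2.INTER_CUBIC)
cv2.imwrite('pics/s9.png',w)
E
```

```text
now 20.5 [0.5403 0.2075 0.0151] yaw 100.3 tilt 0.0006 F [-0.   0.6 -2.6] open 0.04 grip 46.0
0.5406,0.2076,0.0143,100.3 turn [-0.      0.0002 -0.    ] shift [-0.0009  0.0001  0.0028] mm 1.0
```

View pics/s9.png

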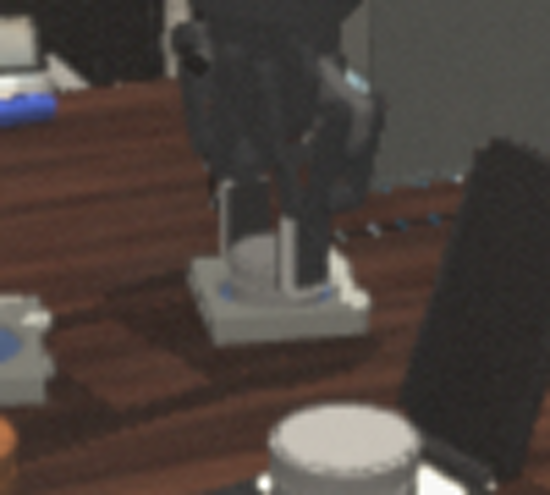

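The 42 mm weight is in its well, at crop (265,268) with felt at (228,292) and (320,295). The 56 mm weight stands alone on the pan. I lower until it bears, release and lift.

>>> carry_out --pt "0 0 0 0 0 0.002 1" --pt "0 0 0 0 0 0.0035 1" --pt "0 0 0 0 0 0.0035 1" --pt "0 0 0 0 0 0.0035 1" --pt "0 0 0 0 0 0.0035 1"

```text
t: 21.05
tool_pos: [0.5405, 0.2076, 0.0145]
tool_rot: [-0.282, 3.128, -0.0]
contact_force: [-1.8, -0.0, 4.0]
opening: 0.0399
grip_force: 46.6
```

>>> carry_out --pt "0 0 0 0 0 0 -0.1" --pt "0 0 0 0 0 0 -0.3" --pt "0 0 0 0 0 0 -0.4" --pt "0 0 0 0 0 0 -0.4" --pt "0 0 0 0 0 0 -0.4"

```text
t: 21.55
tool_pos: [0.5403, 0.2075, 0.0139]
tool_rot: [-0.282, 3.128, -0.0]
contact_force: [-0.5, 0.7, -0.5]
opening: 0.0595
grip_force: 0.0
```

>>> carry_out --pt "0 0 0 0 0 -0.05 -0.4" --pt "0 0 0 0 0 -0.15 -0.4" --pt "0 0 0 0 0 -0.28 -0.4" --pt "0 0 0 0 0 -0.36 -0.4" --pt "0 0 0 0 0 -0.36 -0.4"

```text
t: 22.05
tool_pos: [0.5437, 0.2084, 0.1286]
tool_rot: [-0.281, 3.118, 0.002]
contact_force: [0.3, -0.2, 0.8]
opening: 0.06
grip_force: 0.0
```

```bash
python3 sn.py p3.pkl
python3 - <<'E'
from h import *
import pickle
np.set_printoptions(linewidth=260)
r=pickle.load(open('p3.pkl','rb'));s,t=r['scene'],r['top']
print('w200 exp',proj(s,[.5406,.2076,.028]))
g=cv2.cvtColor(s['img'],cv2.COLOR_BGR2GRAY); print(g[180:200,286:314])
# w500 in the top view: dark edge ring; and scene disc at z=.039
gt=cv2.cvtColor(t['img'],cv2.COLOR_BGR2GRAY); print(gt[196:224,293:325])
print(proj(s,[.4845,.0105,.039]),proj(t,[.4845,.0105,.039])); print(g[206:232,292:332])
E
python3 p.py
```

```text
w200 exp [[299.62870814 184.90485976]]
[[ 59  59  56  64  91  54  63  57  55  54  57  55  57  57  56  59  59  58  59  58  60  59  59  58  56  54  58  54]
 [ 56  57  57  55  62  52  81  64  56  62  61  63  64  62  62  67  66  63  60  60  58  60  57  57  56  66  58  54]
 [ 56  59  58  60  60  58  62  79  67  71  78  81  83  81  85  86  81  72  67  65  63  56  51  52  57  86  63  50]
 [ 64  62  63  61  61  64  89 117  92  98 109 120 122 120 121 121 119 107  98  96  79  55  54  47  49  66  76  59]
 [ 63  62  61  62  60  66  86 115 120 122 122 124 124 124 123 126 125 122 123 122 111  83  84  82  80  62  61  57]
 [ 65  60  62  60  63  76 100 120 125 124 124 125 124 124 124 124 125 124 126 124 120 109 133 140 137  89  62  59]
 [ 81  79  78  78  88  94 102 115 121 125 123 125 125 124 125 126 123 125 125 123 122 114 150 187 186 145 102  70]
 [120 123 121 123 121 113 108 107 113 122 122 123 124 121 122 122 122 125 122 113 113 117 147 191 196 190 161  98]
 [126 127 126 125 126 114  95 103 114 117 110 116 120 117 116 111 117 122 113 116 109 103 139 188 194 195 185 125]
 [123 125 125 124 122 113 
[... 4555 characters left out ...]
2 143 120 124 140 151 149 155 149 140 131 115  88  74  78  84  93  97  80  62  67  63  67]
 [ 58  53  48  49  48  53  61  88 110 102  82  66  69  76  80  83  89  90  92  97 100 112 128 146 148 162 157 110  67  63  67  60]
 [ 54  54  48  50  52  57  55  55  57  54  50  54  56  77  85  96 109 126 139 150 158 177 190 206 214 221 200 139  70  59  60  56]]
[[312.02251887 218.76673326]] [[308.23559878 208.77197988]]
[[ 48  50  51 ...  42  41  44]
 [ 51  52  54 ...  43  44  43]
 [ 58  50  49 ...  40  42  42]
 ...
 [ 62  60  61 ... 247 247 247]
 [ 63  67  70 ... 247 247 247]
 [ 86 115 120 ... 246 245 237]]
now 22.15 [0.5407 0.2077 0.1234] yaw 100.3 tilt 0.0027 F [ 0.3 -0.6 -1.2] open 0.0594 grip 0.0
```

```bash
python3 - <<'E'
from h import *
import pickle
r=pickle.load(open('p3.pkl','rb'));s,t=r['scene'],r['top']
g=cv2.cvtColor(s['img'],cv2.COLOR_BGR2GRAY)
for y in (214,216,218,220,222,224,226): print(y,g[y,290:336].tolist())
print(g[205:235,312].tolist())
for X in ([.4837,.0095,.039],[.4845,.0105,.039]): print(proj(s,X),proj(t,X))
E
python3 p.py 0.4837,0.06,0.13,100.3 0.4837,0.0095,0.085,100.3 0.4837,0.0095,0.022,100.3
```

```text
214 [66, 67, 64, 64, 61, 62, 58, 58, 56, 56, 55, 57, 60, 76, 95, 120, 137, 151, 173, 184, 189, 188, 186, 187, 187, 179, 174, 161, 133, 117, 103, 88, 70, 58, 46, 43, 42, 40, 43, 43, 40, 43, 43, 41, 42, 41]
216 [58, 57, 57, 55, 54, 57, 57, 54, 54, 59, 76, 117, 161, 187, 190, 192, 195, 195, 194, 195, 194, 195, 194, 194, 193, 194, 193, 194, 194, 194, 194, 188, 174, 135, 83, 50, 43, 41, 40, 41, 42, 44, 43, 43, 43, 40]
218 [57, 56, 52, 56, 56, 54, 54, 57, 69, 111, 134, 186, 194, 195, 192, 194, 195, 195, 195, 194, 195, 193, 194, 195, 194, 195, 194, 193, 194, 196, 194, 194, 195, 191, 166, 127, 77, 53, 42, 43, 42, 39, 37, 43, 42, 40]
220 [57, 57, 57, 59, 57, 56, 55, 58, 78, 153, 162, 185, 194, 193, 195, 194, 193, 195, 195, 193, 193, 195, 195, 193, 194, 194, 195, 194, 193, 194, 193, 194, 195, 192, 185, 157, 110, 77, 65, 58, 55, 50, 46, 40, 44, 42]
222 [57, 57, 61, 65, 64, 65, 66, 67, 73, 93, 131, 136, 159, 185, 190, 194, 194, 194, 193, 194, 194, 193, 195, 194, 195, 195, 195, 193, 194, 194, 193, 189, 183, 158, 121, 121, 76, 55, 56, 61, 61, 60, 63, 59, 53, 45]
224 [75, 75, 74, 74, 73, 74, 74, 75
[... 303 characters left out ...]
 135, 124, 116, 112, 107, 101, 98, 97, 96, 135, 233, 246, 246, 219, 150, 99, 67, 53, 55, 54]
[48, 46, 52, 64, 72, 68, 60, 66, 116, 186, 194, 194, 195, 194, 194, 195, 196, 195, 196, 189, 170, 143, 111, 109, 107, 107, 120, 108, 106, 114]
[[311.86645789 219.04355447]] [[308.66620945 209.12399323]]
[[312.02251887 218.76673326]] [[308.23559878 208.77197988]]
now 22.15 [0.5407 0.2077 0.1234] yaw 100.3 tilt 0.0027 F [ 0.3 -0.6 -1.2] open 0.0594 grip 0.0
0.4837,0.06,0.13,100.3 turn [ 0.      0.0008 -0.    ] shift [ 0.275  -0.4503 -0.0228] mm 158.0
0.4837,0.0095,0.085,100.3 turn [0. 0. 0.] shift [ 0.0301 -0.1656  0.15  ] mm 68.0
0.4837,0.0095,0.022,100.3 turn [0. 0. 0.] shift [0.   0.   0.21] mm 63.0
```

>>> carry_out --pt "0 0 0 0.1 -0.06 -0.02 -0.9" --pt "0 0 0 0.18 -0.16 -0.022 -0.9" --pt "0 0 0 0.25 -0.27 -0.022 -0.9" --pt "0 0 0 0.275 -0.37 -0.022 -0.9" --pt "0 0 0 0.275 -0.45 -0.022 -0.9"

```text
t: 22.65
tool_pos: [0.4809, 0.0586, 0.1265]
tool_rot: [0.281, -3.126, -0.0]
contact_force: [-0.6, 0.6, 0.5]
opening: 0.0814
grip_force: 0.0
```

>>> carry_out --pt "0 0 0 0.03 -0.1 0.03 -0.9" --pt "0 0 0 0.03 -0.165 0.09 -0.9" --pt "0 0 0 0.03 -0.165 0.14 -0.9" --pt "0 0 0 0.03 -0.165 0.15 -0.9" --pt "0 0 0 0.03 -0.165 0.15 -0.9"

```text
t: 23.15
tool_pos: [0.4819, 0.0105, 0.0819]
tool_rot: [0.283, -3.126, -0.002]
contact_force: [-0.7, -0.3, 0.8]
opening: 0.0805
grip_force: 0.0
```

>>> carry_out --pt "0 0 0 0 0 0 -0.9" --pt "0 0 0 0 0 0 -0.9" --pt "0 0 0 0 0 0 -0.9" --pt "0 0 0 0 0 0 -0.9" --pt "0 0 0 0 0 0 -0.9"

```text
t: 23.65
tool_pos: [0.4834, 0.0097, 0.0839]
tool_rot: [-0.282, 3.128, -0.0]
contact_force: [0.2, -0.5, -0.2]
opening: 0.0812
grip_force: 0.0
```

```bash
python3 p.py 0.4839,0.0097,0.021,100.3
```

```text
now 23.65 [0.4834 0.0097 0.0839] yaw 100.3 tilt 0.001 F [ 0.2 -0.5 -0.2] open 0.0812 grip 0.0
0.4839,0.0097,0.021,100.3 turn [-0.0001  0.0003  0.0001] shift [-0.0015 -0.0004  0.2097] mm 63.0
```

>>> carry_out --pt "0 0 0 -0.0015 0 0.07 -0.9" --pt "0 0 0 -0.0015 0 0.14 -0.9" --pt "0 0 0 -0.0015 0 0.2 -0.9" --pt "0 0 0 -0.0015 0 0.21 -0.9" --pt "0 0 0 -0.0015 0 0.21 -0.9"

```text
t: 24.15
tool_pos: [0.4832, 0.0098, 0.0202]
tool_rot: [0.282, -3.128, -0.0]
contact_force: [1.0, -0.7, 1.1]
opening: 0.0812
grip_force: 0.0
```

>>> carry_out --pt "0 0 0 0 0 0 -0.6" --pt "0 0 0 0 0 0 -0.2" --pt "0 0 0 0 0 0 1" --pt "0 0 0 0 0 0 1" --pt "0 0 0 0 0 0 1" --force 70

```text
t: 24.65
tool_pos: [0.4851, 0.0096, 0.0226]
tool_rot: [-0.282, 3.126, -0.001]
contact_force: [-1.1, 0.9, 5.8]
opening: 0.0533
grip_force: 74.1
```

>>> carry_out --pt "0 0 0 0 0 0 1" --pt "0 0 0 0 0 -0.02 1" --pt "0 0 0 0 0 -0.08 1" --pt "0 0 0 0 0 -0.18 1" --pt "0 0 0 0 0 -0.24 1"

```text
t: 25.15
tool_pos: [0.4835, 0.0097, 0.0937]
tool_rot: [-0.282, 3.128, -0.0]
contact_force: [0.9, -0.2, -3.8]
opening: 0.0535
grip_force: 74.7
```

```bash
python3 p.py 0.3871,0.2057,0.09,100.3 0.3871,0.2057,0.033,100.3
```

```text
now 25.15 [0.4835 0.0097 0.0937] yaw 100.3 tilt 0.001 F [ 0.9 -0.2 -3.8] open 0.0535 grip 74.7
0.3871,0.2057,0.09,100.3 turn [-0.0001  0.0003  0.    ] shift [0.1994 0.7002 0.0121] mm 218.0
0.3871,0.2057,0.033,100.3 turn [0. 0. 0.] shift [0.   0.   0.19] mm 57.0
```

>>> carry_out --pt "0 0 0 0.04 0.13 -0.03 1" --pt "0 0 0 0.08 0.27 -0.03 1" --pt "0 0 0 0.12 0.41 -0.02 1" --pt "0 0 0 0.16 0.56 0 1" --pt "0 0 0 0.199 0.7 0.012 1"

```text
t: 25.65
tool_pos: [0.3853, 0.2067, 0.088]
tool_rot: [0.281, -3.128, 0.0]
contact_force: [1.0, 0.7, -4.8]
opening: 0.0535
grip_force: 75.3
```

>>> carry_out --pt "0 0 0 0 0 0.03 1" --pt "0 0 0 0 0 0.1 1" --pt "0 0 0 0 0 0.17 1" --pt "0 0 0 0 0 0.19 1" --pt "0 0 0 0 0 0.19 1"

```text
t: 26.15
tool_pos: [0.386, 0.2048, 0.0304]
tool_rot: [0.281, -3.126, 0.002]
contact_force: [-0.9, -0.2, -5.0]
opening: 0.0533
grip_force: 75.5
```

>>> carry_out --pt "0 0 0 0 0 0 1" --pt "0 0 0 0 0 0 1" --pt "0 0 0 0 0 0 1" --pt "0 0 0 0 0 0 1" --pt "0 0 0 0 0 0 1"

```text
t: 26.65
tool_pos: [0.3877, 0.2057, 0.0323]
tool_rot: [-0.282, 3.128, 0.0]
contact_force: [-0.5, -0.4, -5.5]
opening: 0.0532
grip_force: 75.5
```

```bash
python3 p.py 0.3871,0.2057,0.0155,100.3
```

```text
now 26.65 [0.3877 0.2057 0.0323] yaw 100.3 tilt 0.0012 F [-0.5 -0.4 -5.5] open 0.0532 grip 75.5
0.3871,0.2057,0.0155,100.3 turn [ 0.      0.0004 -0.    ] shift [0.0019 0.0002 0.0561] mm 17.0
```

>>> carry_out --pt "0 0 0 0.0019 0 0.015 1" --pt "0 0 0 0.0019 0 0.03 1" --pt "0 0 0 0.0019 0 0.042 1" --pt "0 0 0 0.0019 0 0.052 1" --pt "0 0 0 0.0019 0 0.052 1"

```text
t: 27.15
tool_pos: [0.3862, 0.2054, 0.0155]
tool_rot: [0.282, -3.128, 0.001]
contact_force: [0.2, 0.3, -4.7]
opening: 0.0533
grip_force: 75.5
```

>>> carry_out --pt "0 0 0 0 0 0 1" --pt "0 0 0 0 0 0.002 1" --pt "0 0 0 0 0 0.004 1" --pt "0 0 0 0 0 0.004 1" --pt "0 0 0 0 0 0.004 1"

```text
t: 27.65
tool_pos: [0.3869, 0.2056, 0.0152]
tool_rot: [-0.282, 3.128, 0.0]
contact_force: [0.3, -0.1, -5.9]
opening: 0.0532
grip_force: 75.5
```

```bash
python3 p.py 0.3871,0.2057,0.0143,100.3;python3 - <<'E'
from h import *
d=shot('scene')
w=cv2.resize(d['img'][145:235,185:315],None,fx=6,fy=6,interpolation=cv2.INTER_CUBIC)
cv2.imwrite('pics/s10.png',w)
E
```

```text
now 27.65 [0.3869 0.2056 0.0152] yaw 100.3 tilt 0.0006 F [ 0.3 -0.1 -5.9] open 0.0532 grip 75.5
0.3871,0.2057,0.0143,100.3 turn [-0.      0.0002 -0.    ] shift [-0.0008  0.0003  0.003 ] mm 1.0
```

View pics/s10.png

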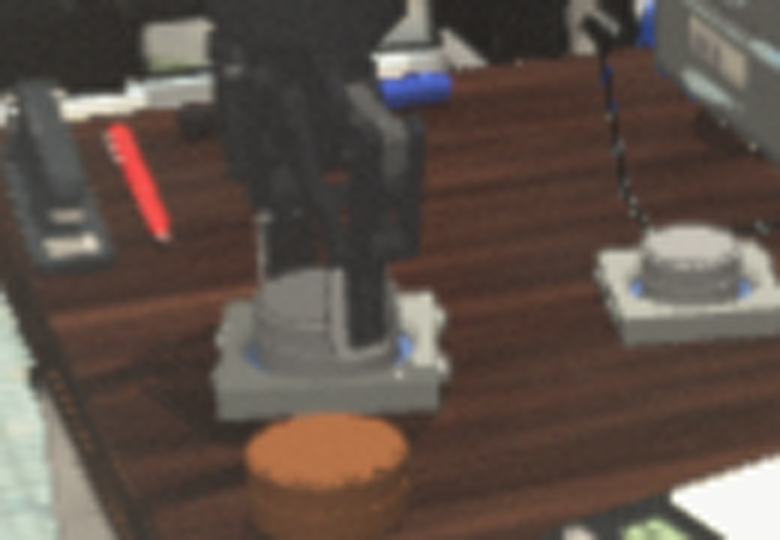

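The 56 mm weight is inside the big well, at crop (310,320) with felt at (253,350) and (405,348). The 42 mm weight sits upright in its own case at (690,265). I lower it to contact.

>>> carry_out --pt "0 0 0 0 0 0.002 1" --pt "0 0 0 0 0 0.0035 1" --pt "0 0 0 0 0 0.0035 1" --pt "0 0 0 0 0 0.0035 1" --pt "0 0 0 0 0 0.0035 1"

```text
t: 28.2
tool_pos: [0.3869, 0.2056, 0.0141]
tool_rot: [-0.282, 3.128, -0.0]
contact_force: [-1.7, 0.1, -3.5]
opening: 0.0532
grip_force: 75.9
```

>>> carry_out --pt "0 0 0 0 0 0.001 1" --pt "0 0 0 0 0 0.002 1" --pt "0 0 0 0 0 0.002 1" --pt "0 0 0 0 0 0.002 1"

```text
t: 28.6
tool_pos: [0.3871, 0.2057, 0.0141]
tool_rot: [-0.282, 3.128, -0.0]
contact_force: [-4.8, -1.2, 5.3]
opening: 0.0532
grip_force: 76.6
```

>>> carry_out --pt "0 0 0 0 0 0 -0.4" --pt "0 0 0 0 0 0 -0.5" --pt "0 0 0 0 0 0 -0.6" --pt "0 0 0 0 0 0 -0.7" --pt "0 0 0 0 0 0 -0.7"

```text
t: 29.1
tool_pos: [0.387, 0.2056, 0.0135]
tool_rot: [-0.282, 3.128, 0.0]
contact_force: [-0.0, 0.3, 0.1]
opening: 0.0723
grip_force: 0.0
```

>>> carry_out --pt "0 0 0 0 0 -0.05 -0.7" --pt "0 0 0 0 0 -0.15 -0.7" --pt "0 0 0 0 0 -0.28 -0.7" --pt "0 0 0 0 0 -0.42 -0.7" --pt "0 0 0 0 0 -0.5 -0.7"

```text
t: 29.6
tool_pos: [0.3882, 0.2061, 0.1673]
tool_rot: [-0.281, 3.123, 0.002]
contact_force: [0.1, -0.1, 0.2]
opening: 0.0727
grip_force: 0.0
```

```bash
python3 sn.py p4.pkl
python3 - <<'E'
from h import *
import pickle
np.set_printoptions(linewidth=260,threshold=99999)
r=pickle.load(open('p4.pkl','rb'));s,t=r['scene'],r['top']
print('w500 top',proj(s,[.3871,.2057,.031]))
g=cv2.cvtColor(s['img'],cv2.COLOR_BGR2GRAY); print(g[186:212:2,224:256])
# lid points: free-edge corners in scene; lid dark region
a=cv2.resize(s['img'][150:250,270:380],None,fx=5,fy=5,interpolation=cv2.INTER_CUBIC)
b=cv2.resize(t['img'][150:220,275:335],None,fx=5,fy=5,interpolation=cv2.INTER_CUBIC)
w=np.zeros((500,800,3),'uint8');w[:,:550]=a;w[:350,550:800]=b[:,:250];cv2.imwrite('pics/s11.png',w)
# expected lid geometry for hinge frame
c=np.array([.4845-0,0.0]);
E
python3 p.py
```

```text
w500 top [[238.76163088 193.7685516 ]]
[[ 59  58  58  60  58  61  60  60  58  62  64  63  64  63  62  63  62  61  63  64  62  64  61  61  62  62  62  61  60  61  58  61]
 [ 62  63  63  61  63  62  60  60  60  59  58  62  64  62  61  63  62  63  63  64  64  64  61  63  66  67  68  66  68  68  69  71]
 [ 59  61  58  57  60  59  59  62  67  78  87 113 122 134 149 164 166 164 165 162 155 135 120 104  86  73  68  67  66  66  63  61]
 [ 69  73  70  75  79  90 104 117 122 124 126 128 126 125 126 130 132 136 132 138 175 185 192 191 186 166 111  72  64  60  63  67]
 [ 87  88  87  92 108 122 125 126 126 123 125 125 126 125 125 125 124 126 126 125 124 127 149 185 192 186 158 145 160 161 167 184]
 [123 125 123 111 108 119 122 124 124 126 124 125 125 125 126 125 124 124 123 125 124 123 122 134 159 146 128 144 186 194 196 196]
 [127 126 123 107 101 111 114 116 114 112 119 121 122 126 125 126 123 120 116 116 117 109 115 121 108  97  94 125 166 180 190 195]
 [126 122 115 103  99 100 102 105 107 109 109 111 111 111 110 111 109 111 108 106 104 103  99  97  94  93 103 107 125 154 167 190]
 [118 111  98  93 100 104 108 106 106 106 108 107 111 107 109 108 109 107 108 104 105 102  98 108 115 101  95 100 140 142 168 190]
 [121 110 102  94  94  97 101 106 104 111 113 117 117 116 115 110 110 116 116 110 107 102 101  97  96  93  94 113 149 181 193 196]
 [128 125 125 117 108 105 106 104 107 106 109 107 109 110 109 108 109 108 107 106 105 104 104 104 118 140 182 190 195 195 195 194]
 [127 128 126 127 126 126 124 124 124 124 121 120 121 119 116 116 120 118 121 121 121 122 123 130 164 135 130 130 132 129 132 160]
 [114 113 112 111 112 113 112 112 112 112 114 111 110 109 110 109 110 110 111 109 109 110 110 110 109 110 109 110 109 108 109 111]]
now 29.7 [0.3895 0.2065 0.1685] yaw 100.3 tilt 0.0099 F [0.3 0.9 0.1] open 0.0729 grip 0.0
```

View pics/s11.png

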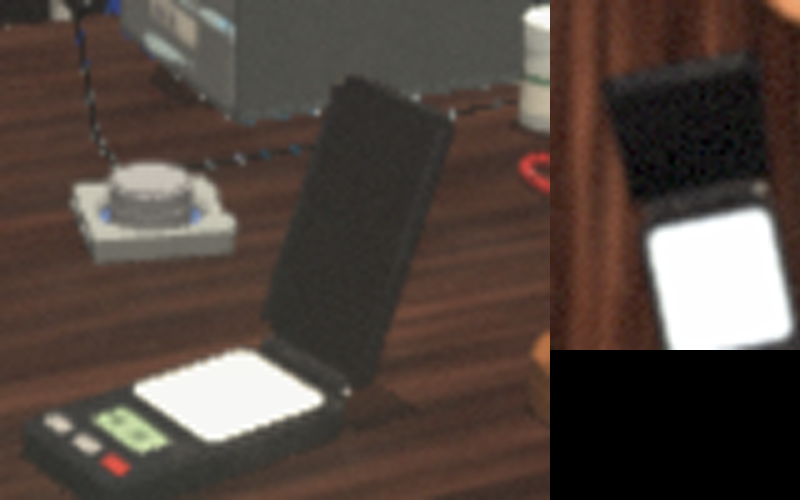

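All four weights are seated: the 42 mm one is at crop (150,195) and the 56 mm disc spans scene columns 228–251 about its expected centre. The pan is clear. The lid's free-edge corners are at scene (339,166) and (360,174), and at top (286.4,166.5) and (315.4,161).

```bash
python3 - <<'E'
from h import *
import pickle
r=pickle.load(open('p4.pkl','rb'));s,t=r['scene'],r['top']
A=tri(t,(286.4,166.5),s,(339,165.6));B=tri(t,(315.4,161),s,(360,173.8));print(A,B)
H=(plane(t,(303.2,190),.016)+plane(t,(317,187),.016))/2
print(plane(t,(292.5,190.5),.016),plane(t,(317,187),.016))
E
python3 p.py 0.47,0.06,0.2,100.3 0.61,0.03,0.19,100.3
```

```text
(array([0.56732371, 0.0572831 , 0.12622239]), np.float64(0.001345554956313805)) (array([ 0.58104255, -0.00384221,  0.12769437]), np.float64(0.0019412254778413437))
[0.52850171 0.04821275 0.016     ] [ 0.53756411 -0.00964804  0.016     ]
now 29.7 [0.3895 0.2065 0.1685] yaw 100.3 tilt 0.0099 F [0.3 0.9 0.1] open 0.0729 grip 0.0
0.47,0.06,0.2,100.3 turn [0.0004 0.0031 0.    ] shift [-0.1776 -0.5283 -0.1039] mm 170.0
0.61,0.03,0.19,100.3 turn [0. 0. 0.] shift [-0.4413 -0.1818  0.0333] mm 144.0
```

```bash
python3 p.py 0.50,0.09,0.2,100.3 0.618,0.035,0.19,100.3 0.618,0.035,0.10,100.3
```

```text
now 29.7 [0.3895 0.2065 0.1685] yaw 100.3 tilt 0.0099 F [0.3 0.9 0.1] open 0.0729 grip 0.0
0.50,0.09,0.2,100.3 turn [0.0004 0.0031 0.    ] shift [-0.2938 -0.4478 -0.1027] mm 164.0
0.618,0.035,0.19,100.3 turn [0. 0. 0.] shift [-0.3542 -0.2507  0.0333] mm 131.0
0.618,0.035,0.10,100.3 turn [0. 0. 0.] shift [0.  0.  0.3] mm 90.0
```

>>> carry_out --pt "0 0.003 0 0 -0.05 -0.1 0" --pt "0 0.003 0 -0.06 -0.18 -0.1 0.5" --pt "0 0.003 0 -0.12 -0.32 -0.1 1" --pt "0 0.003 0 -0.17 -0.45 -0.1 1" --pt "0 0.003 0 -0.178 -0.53 -0.1 1" --force 20

```text
t: 30.2
tool_pos: [0.4684, 0.0564, 0.192]
tool_rot: [0.278, -3.119, 0.002]
contact_force: [-1.0, 0.6, 0.2]
opening: 0.0005
grip_force: 0.0
```

>>> carry_out --pt "0 0 0 -0.12 -0.05 0 1" --pt "0 0 0 -0.25 -0.1 0 1" --pt "0 0 0 -0.38 -0.15 0 1" --pt "0 0 0 -0.47 -0.17 0 1" --pt "0 0 0 -0.47 -0.17 0 1"

```text
t: 30.7
tool_pos: [0.6171, 0.0331, 0.1896]
tool_rot: [0.28, -3.118, 0.001]
contact_force: [-1.4, -0.3, -0.8]
opening: -0.0001
grip_force: 0.0
```

```bash
python3 p.py 0.618,0.035,0.10,100.3
```

```text
now 30.7 [0.6171 0.0331 0.1896] yaw 100.2 tilt 0.0115 F [-1.4 -0.3 -0.8] open -0.0001 grip 0.0
0.618,0.035,0.10,100.3 turn [ 0.0002 -0.0037 -0.0003] shift [-0.0074  0.0057  0.2988] mm 90.0
```

>>> carry_out --pt "0 -0.003 0 -0.007 0 0.1 1" --pt "0 -0.003 0 -0.007 0 0.2 1" --pt "0 -0.003 0 -0.007 0 0.28 1" --pt "0 -0.003 0 -0.007 0 0.3 1" --pt "0 -0.003 0 -0.007 0 0.3 1"

```text
t: 31.2
tool_pos: [0.615, 0.0341, 0.1003]
tool_rot: [0.282, -3.126, -0.001]
contact_force: [0.8, -0.5, 0.3]
opening: -0.0002
grip_force: 0.0
```

>>> carry_out --pt "0 0 0 0.06 0 0 1" --pt "0 0 0 0.12 0 0 1" --pt "0 0 0 0.18 0 0 1" --pt "0 0 0 0.24 0 0 1" --pt "0 0 0 0.3 0 0 1"

```text
t: 31.7
tool_pos: [0.5287, 0.0177, 0.1045]
tool_rot: [-0.282, 3.125, -0.001]
contact_force: [0.5, -0.0, -0.1]
opening: -0.0002
grip_force: 0.0
```

>>> carry_out --pt "0 0 0 0.04 0 0 1" --pt "0 0 0 0.08 0 0 1" --pt "0 0 0 0.12 0 0 1" --pt "0 0 0 0.16 0 0 1" --pt "0 0 0 0.16 0 0 1"

```text
t: 32.2
tool_pos: [0.4804, 0.0092, 0.1026]
tool_rot: [-0.281, 3.128, -0.0]
contact_force: [0.1, -0.3, -0.0]
opening: 0.0001
grip_force: 0.0
```

```bash
python3 p.py; python3 sn.py p5.pkl
python3 - <<'E'
from h import *
import pickle
r=pickle.load(open('p5.pkl','rb'));g=cv2.cvtColor(r['scene']['img'],cv2.COLOR_BGR2GRAY)
print('white pan px',(g[205:250,280:345]>220).sum()); g0=cv2.cvtColor(pickle.load(open('p4.pkl','rb'))['scene']['img'],cv2.COLOR_BGR2GRAY)
print('before',(g0[205:250,280:345]>220).sum())
E
```

```text
now 32.2 [0.4804 0.0092 0.1026] yaw 100.3 tilt 0.0011 F [ 0.1 -0.3 -0. ] open 0.0001 grip 0.0
white pan px 0
before 366
```

>>> carry_out --pt "0 0 0 0 0 -0.1 1" --pt "0 0 0 0 0 -0.25 1" --pt "0 0 0 0 0 -0.4 1" --pt "0 0 0 0 0.15 -0.45 1" --pt "0 0 0 0 0.3 -0.45 1"

```text
t: 32.8
tool_pos: [0.4677, 0.0983, 0.2424]
tool_rot: [-0.276, 3.12, -0.0]
contact_force: [0.5, 0.1, -1.2]
opening: 0.0001
grip_force: 0.0
```

>>> carry_out --pt "0 0 0 0 0.15 0 1" --pt "0 0 0 0 0.3 0 1" --pt "0 0 0 0 0.3 0 1" --pt "0 0 0 0 0.3 0 1" --pt "0 0 0 0 0.3 0 1"

```text
t: 33.3
tool_pos: [0.4493, 0.1858, 0.2372]
tool_rot: [-0.281, 3.128, -0.001]
contact_force: [1.1, -0.1, 0.3]
opening: -0.0004
grip_force: 0.0
```

```bash
python3 p.py; python3 sn.py p6.pkl
python3 - <<'E'
from h import *
import pickle
np.set_printoptions(linewidth=260,threshold=99999)
r=pickle.load(open('p6.pkl','rb'));s,t=r['scene'],r['top']
hs=cv2.cvtColor(s['img'],cv2.COLOR_BGR2HSV)[200:260,265:350]; g=cv2.cvtColor(s['img'],cv2.COLOR_BGR2GRAY)
print('green',((hs[...,0]>30)&(hs[...,0]<80)&(hs[...,1]>50)).sum(),'bright',(g[200:250,265:350]>150).sum())
# lid outline if shut (top face z=.023): free edge corners & hinge corners
b=np.array([.983,.184]);n=np.array([-.184,.983]);H=np.array([.533,.019])
for a,c in((0,34),(0,-34),(-120,34),(-120,-34)):
    X=H+(b*a+n*c)/1000; print(a,c,proj(s,[*X,.023]).round(1),proj(t,[*X,.023]).round(1))
gt=cv2.cvtColor(t['img'],cv2.COLOR_BGR2GRAY)
m=cv2.inRange(cv2.GaussianBlur(g,(3,3),0)[195:262,262:360],0,48); cs,_=cv2.findContours(m,0,2); c=max(cs,key=cv2.contourArea)
print('scene dark',cv2.contourArea(c),(cv2.approxPolyDP(c,3,True).reshape(-1,2)+[262,195]).tolist())
m=cv2.inRange(cv2.GaussianBlur(gt,(3,3),0)[150:250,280:340],0,40); cs,_=cv2.findContours(m,0,2); c=max(cs,key=cv2.contourArea)
print('top dark',cv2.contourArea(c),(cv2.boxPoints(cv2.minAreaRect(c))+[280,150]).round(1).tolist())
E
```

```text
now 33.3 [0.4493 0.1858 0.2372] yaw 100.3 tilt 0.0008 F [ 1.1 -0.1  0.3] open -0.0004 grip 0.0
green 5 bright 0
0 34 [[321.7 213.8]] [[290.6 190.9]]
0 -34 [[341.3 226.1]] [[319.1 186. ]]
-120 34 [[273.6 228.3]] [[299.3 241.5]]
-120 -34 [[291.8 242.5]] [[328.1 236.4]]
scene dark 561.5 [[338, 235], [336, 225], [316, 217], [283, 229], [292, 231], [292, 226], [315, 220], [333, 226], [332, 229], [298, 241], [293, 248], [277, 232], [275, 240], [291, 253], [323, 243], [309, 242], [320, 236]]
top dark 460.0 [[295.3, 216.3], [326.8, 211.4], [330.8, 237.5], [299.3, 242.3]]
```

```bash
python3 -c "
from station import *
print(finish_job())"
```

```text
the job is handed in; nothing more can be done
None
```

I moved all four weights into the wells of their own cases, closed the balance lid and handed the job in at about 33 s of the 120 s; no verdict came back. Camera checks showed each weight seated and the lid down over the pan.

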